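Load the UV curing box with a freshly glued phone

TASK

The phone in the aluminium tray has just had its screen glued. Raise the amber shutter of the UV curing box, carry the tray over by its handle, keeping it level, and slide it fully home in the slot; then push the shutter all the way down and let go. The glue is still wet, so do not touch the phone, and leave the other things on the desk where they are.

Things in the scene. Friction and masses are not known exactly. Their poses are not given: they have to be found in the camera images.
- tray: open aluminium curing tray, loose on the desk at the left, loaded; 84 mm deep (its x), 158 mm wide (y), walls 16 mm high, 3 mm thick, floor 3 mm; 0.16 kg give or take a third. Origin: centre of the underside; x points away from its handle, z up. A dark stem (12 mm wide, 6 to 18 mm above the underside, x -42 to -60 mm) on its -x side carries the handle
- tray_handle (a point): middle of the tray's upright black blade handle, to be gripped across its 12 mm thickness (along y); the blade runs from x -58 to -88 mm of the tray and from 8 to 46 mm above its underside. This point: x -73, y 0, z 30 mm of the tray; axes as the tray's
- phone: the glued phone: dark, 143 x 70 x 9 mm, 0.17 kg give or take a third; lies screen up in the tray with its long side along the tray's y and about 4 mm of play all round. Origin: centre of its underside, 3 mm above the tray's underside
- cure_box: UV curing box, fixed: white housing 190 mm wide (y), 110 mm deep (x -55 to 55 mm), 118 mm high. Origin: centre of its footprint at desk height; x points into the box, z up. A black control brow juts out over the slot to x -75 mm, 94 to 118 mm above the desk, so a gripper that holds the handle at the box must lean back from the box, about 40 degrees
- slot_mouth (a point): middle of the front edge of the slot's floor: x -55, y 0, z 24 mm of the box; axes as the box's. The slot is 36 mm high, its floor level, its side guides 163 mm apart (2.5 mm of play either side of the tray), flared to about 173 mm in the first 14 mm
- slot_home (a point): where the tray's origin is when the tray is fully home against the stop wall: x -9, y 0, z 24 mm of the box; axes as the box's, tray's x along the box's x. Home, the tray's front wall is 5 mm behind the shutter; stem and handle stay outside
- shutter (a joint): how far the amber shutter on the box's front is raised, m: 0 shut, 0.050 upper stop. Plate 176 mm wide, x -61 to -56 mm of the box; shut, its lower edge is 21 mm above the desk, with a notch for the tray's stem. It stays where it is left: about 4.5 N lifts it, 2 N pushes it down. On a tray that is not home it comes to rest on the tray's wall
- shutter_grip (a point): on the bright aluminium grip bar along the shutter's top, 10 mm thick (the box's x), 84 mm long (y), 124 to 158 mm above the desk when shut. This point: the bar's middle, 12 mm below its top edge; it rises with the shutter; axes as the box's
- mug: bystander: an orange mug, 81 x 113 x 101 mm, at the left
- cleaner_bottle: bystander: a white needle bottle with a red cap, 45 mm across, 159 mm tall, at the left
- tape_roll: bystander: a roll of blue tape lying flat on the mat, about 100 mm across, 25 mm high
- suction_cup: bystander: a black suction lifter with a ring, 40 mm across, 39 mm high, on the desk near the mat
- pliers: bystander: red-handled pliers, 50 x 151 x 12 mm, lying at the right
- brush: bystander: a flat black antistatic brush, 145 mm long, 9 mm high
- mouse: bystander: a black computer mouse, 104 x 60 x 37 mm, in front of the laptop
- phone_edge: bystander: a black phone, 144 x 70 x 8 mm, lying on the bare desk at the right; not the phone to be cured

How it is judged:
By the outcome, as a careful person would: the job done as asked, in the order asked, and still so for the second after the job is handed in, with the robot touching nothing.
It also fails if it takes over 69 s, if anything falls off the work surface, if the arm or the gripper's body presses on something with over 40 N, if the wrist force passes 120 N, or if a joint passes its speed limit or range.

ROBOT

A 6-joint arm with a two-finger parallel gripper is mounted at the origin on a cart in front of the work surface, level with it; the furniture and walls round the work are solid. World frame = base frame: x ahead of the robot, y to its left, z up, the work surface at z = 0. Lengths are in mm, angles in rad, forces in N, time in s.
With the tool pointing down it reaches from about 350 to 975 mm from the base axis. Payload 7.1 kg.
Tool frame: the origin (TCP) lies on the centre line of the jaws, within the pads' length; the fingertips stand 17 mm ahead of it and the grasp point (between the pads) lies 2 mm behind it; z points along the fingers, y is the direction in which the jaws open and shut (so a half turn about z gives the same grasp; the last joint's range is limited). The gripper opens to 88 mm and grips with 3 to 60 N. Pads are 20 mm wide; open, the fingers measure 115 mm over their backs; the gripper's body (75 mm by 178 mm) begins 61 mm behind the grasp point.
Start: joints at [-0.019, 0.423, 1.63, -0, 1.089, -0.019], TCP at [624.984, 0.026, 239.675] pointing down, gripper open.
Joint ranges: [-3, 3], [-0.9, 2.11], [0.09, 2.58], [-1.31, 4.45], [0.11, 2.69], [-2.54, 2.54]. Speed limits (rad/s): [2.39, 2.39, 3.01, 3.14, 3.14, 3.14].

INTERFACE

Orientations are given as a rotation vector (axis times angle).
In Python, from workcell import ctrl, imaging, workorder gives the robot as it stands. The module is installed in compiled form; this text tells all that it offers.
- The arm moves only by the shell command python3 -m crank 'ROWS' [OPENING]. ROWS is JSON, a list of rows, each an object with "travel": the shift along the tool's x, y, z as a fraction of full scale, a list of three; "turn": the turn about the tool's z as a fraction of full scale. In form: [{"travel": [dx, dy, dz], "turn": turn}, ...]. A call has 1 to 20 rows; each row shifts and turns the pose as measured when the row begins, along the tool's axes as they then stand; what a row does not reach is not made up. Full scale, the value 1, is 5 cm for a shift and 0.1 rad for a turn. A row lasts 1/10 s, in which the tool goes at most 50 mm and 8.59 degrees, less where a joint would pass 70% of its speed; a pose out of reach is approached as far as the arm can. A call with a number of a shift or a turn outside -1 to 1 is refused whole. A call with a gripper value outside its range is refused whole. OPENING is the gripper command: -1 is shut, 1 is fully open, values between are in proportion, set as the call begins (- or left out, the last holds). The fingers move at their own pace and stop on an object; the grip force is fixed at half the most. Time passes only in rows, so rows that do not move let the fingers close. It gives the time, the measured TCP pose, the force and the opening at its end, in the units of the state.
- ctrl.get_obs(): the state, without advancing time (a new reading comes with each control period).
- imaging.get_image(name): name is "scene" or "side" or "wrist"; returns the picture (480x640x3 uint8, blue, green, red); there is no depth.
- imaging.camera_info(name): a dict with "camera_matrix" (3x3 intrinsics, pixels), "rvec" (rotation vector, rad) and "tvec" (3), from world to camera coordinates, as OpenCV has them. Camera axes: x right, y down, z forward; pixel columns grow to the right and rows downward; lengths in mm; the calibration is good to about 2 mm. A picture is of the moment at which its call begins: read the wrist's pose just before it. camera_info takes no time and is no camera call; for the wrist camera it gives the pose at the moment of the call.
- workorder.close_job(): hands the job in, once; it reports no verdict.
The state is a dict: "t": time; "qpos": joint angles; "qvel": joint speeds; "joint_torque": joint torques, N m; "ee_pos": TCP position; "orientation": TCP orientation; "ft_force": force on the tool from outside, world axes, zero at the start; "moment": the same for the moment, N m; "width": finger opening in mm.
Only numpy, scipy, OpenCV 4.12 (cv2) and the standard library are available. Lean on these libraries where they do the work, as an engineer would, in place of code of your own. Each camera call takes 0.05 s, during which the arm holds its last target.

## Working session

There is one attempt and no reset: what is moved stays moved. The work goes in short steps, Python scripts to look and compute and a shell command to move; the robot and the scene stay as the last step left them, time stands still between calls to the robot, and variables do not carry over. Pictures are saved under pics/ and viewed, and the job is handed in when it is done.

```bash
ls -la; mkdir -p pics; python3 - <<'E'
from workcell import ctrl, imaging, workorder
import cv2
o=ctrl.get_obs();print(o)
for n in ["scene","side","wrist"]:
    cv2.imwrite(f"pics/{n}0.png",imaging.get_image(n)); print(n,imaging.camera_info(n))
E
python3 -m crank --help | head -30
```

```text
total 12
drwxr-xr-x  3 agent agent 4096 Dec  6 21:00 .
drwxr-xr-x 23 root  root  4096 Dec  6 21:00 ..
drwxr-xr-x  2 agent agent 4096 Dec  6 21:00 pics
{'t': 0.0, 'qpos': array([-1.90110851e-02,  4.23847925e-01,  1.63070214e+00, -2.83401111e-05,
        1.08857658e+00, -1.90125056e-02]), 'qvel': array([-0.00092648,  0.0001746 , -0.00081923, -0.00068788, -0.00109171,
       -0.00072005]), 'joint_torque': array([ 1.28069914e-03, -5.44622147e+01, -2.73670936e+01,  6.42951974e-02,
        2.27214623e-02, -1.51321510e-04]), 'ee_pos': array([6.24465609e+02, 2.16023517e-02, 2.38892478e+02]), 'orientation': array([-2.22065582e+00, -2.22068820e+00,  1.69895416e-03]), 'ft_force': array([-0.10368101, -0.53196194,  0.80410081]), 'moment': array([-0.02204675, -0.01735841, -0.0297484 ]), 'width': 87.95051745120135}
scene {'camera_matrix': array([[442.74339041,   0.        , 320.5748041 ],
       [  0.        , 442.74339041, 239.42754043],
       [  0.        ,   0.        ,   1.        ]]), 'rvec': array([ 2.2406689 , -1.08044976,  0.3855996 ]), 'tvec': array([-285.62392916,  421.52862644, 1118.91230243])}
side {'camera_matrix': array([[451.2782567 ,   0.        , 311.98465374],
       [  0.        , 451.2782567 , 240.36442055],
       [  0.        ,   0.        ,   1.        ]]), 'rvec': array([ 0.69748034, -2.29921675,  1.47366839]), 'tvec': array([ 480.00765297,  213.23498674, 1200.93374405])}
wrist {'camera_matrix': array([[421.93295892,   0.        , 315.67948065],
       [  0.        , 421.93295892, 248.35578461],
       [  0.        ,   0.        ,   1.        ]]), 'rvec': array([-2.84936020e+00,  4.92657938e-04,  1.96279503e-03]), 'tvec': array([-623.66366685,  -35.1500206 ,  391.77167608])}invalid input: not JSON, or not a number
```

View pics/scene0.png

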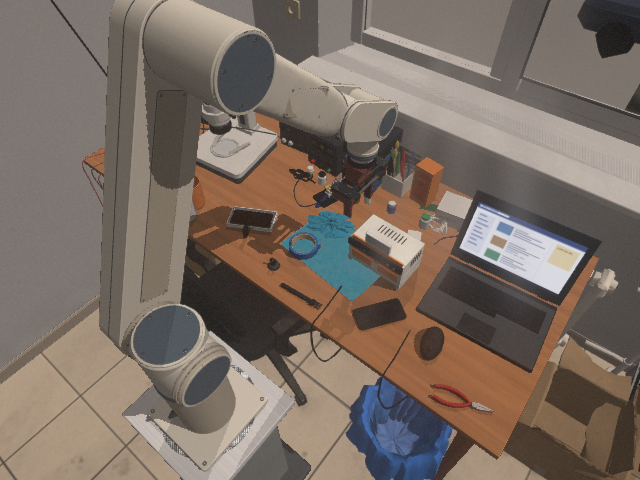

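View pics/side0.png

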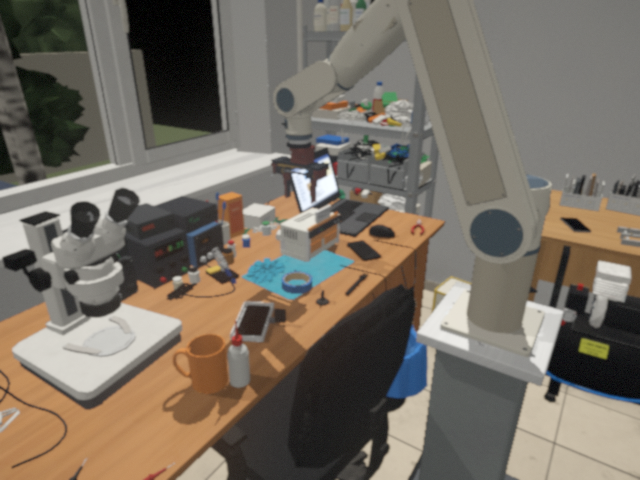

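View pics/wrist0.png

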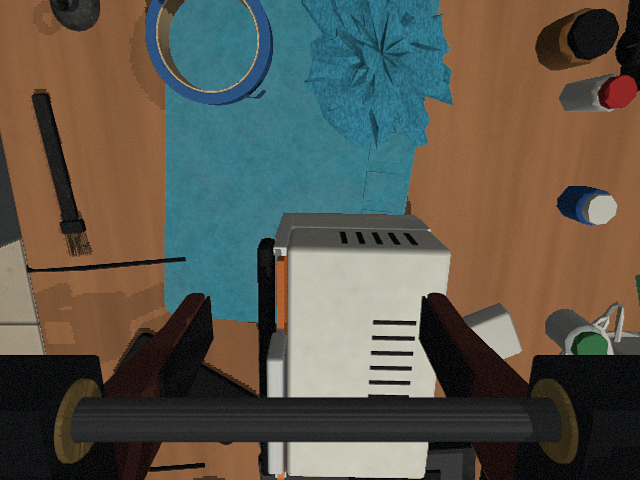

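```bash
cat > h.py <<'E'
import numpy as np, cv2
from scipy.spatial.transform import Rotation as R
from workcell import ctrl, imaging
def cam(n):
    c=imaging.camera_info(n); return c["camera_matrix"],np.array(c["rvec"]),np.array(c["tvec"])
def unproj(c,uv,z):
    K,r,t=c; M=cv2.Rodrigues(r)[0]; C=-M.T@t
    d=M.T@np.linalg.inv(K)@np.array([uv[0],uv[1],1.]); return C+d*(z-C[2])/d[2]
def proj(c,P):
    K,r,t=c; return cv2.projectPoints(np.array(P,float).reshape(-1,1,3),r,t,K,None)[0].reshape(-1,2)
def place(pose,P):
    x,y,z,a=pose; P=np.array(P,float); c,s=np.cos(a),np.sin(a)
    return np.stack([x+c*P[:,0]-s*P[:,1],y+s*P[:,0]+c*P[:,1],z+P[:,2]],1)
def shot(n,f):
    o=ctrl.get_obs(); c=cam(n); im=imaging.get_image(n); cv2.imwrite(f,im); np.savez(f.replace('.png','.npz'),K=c[0],r=c[1],t=c[2]); 
    M=cv2.Rodrigues(c[1])[0]; print('cam',-M.T@c[2],'tcp',o['ee_pos'],o['orientation'],'t',o['t']); return im,c
def load(f):
    d=np.load(f); return d['K'],d['r'],d['t']
E
python3 -m crank '[{"travel":[-0.8,0,-0.4],"turn":0},{"travel":[-0.8,0,-0.4],"turn":0},{"travel":[-0.8,0,-0.4],"turn":0},{"travel":[-0.8,0,-0.4],"turn":0},{"travel":[0,0,0],"turn":0},{"travel":[0,0,0],"turn":0}]'
python3 - <<'E'
from h import *
shot("wrist","pics/w1.png")
c=cam("scene")
for uv in [(229,222),(236,207),(277,212),(270,231),(246,236)]: print(unproj(c,uv,16))
E
```

```text
t: 0.75
ee_pos: [623.5, -164.3, 318.8]
orientation: [-2.215, -2.221, 0.007]
ft_force: [0.3, 0.5, 0.0]
width: 87.8
cam [623.72293284 -85.50579062 464.1812163 ] tcp [ 623.51910998 -164.28240064  318.76406395] [-2.21475924 -2.2208683   0.00697288] t 0.75
[463.05352926 400.4300632   16.        ]
[527.3669371  432.42468585  16.        ]
[598.38008008 304.29867923  16.        ]
[519.64024094 264.25846655  16.        ]
[454.50576882 311.40907947  16.        ]
```

View pics/w1.png

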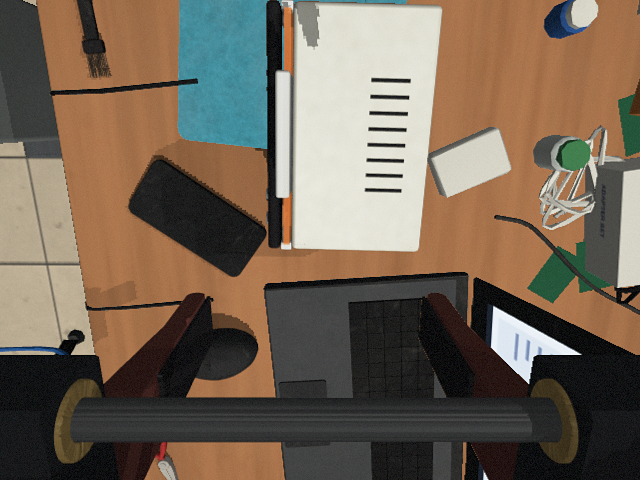

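```bash
python3 - <<'E'
import cv2
im=cv2.imread('pics/w1.png')[0:265,250:460]
cv2.imwrite('pics/w1c.png',cv2.resize(im[150:265],None,fx=3.8,fy=3.8,interpolation=cv2.INTER_CUBIC))
cv2.imwrite('pics/w1d.png',cv2.resize(im[0:130],None,fx=3.8,fy=3.8,interpolation=cv2.INTER_CUBIC))
E
```

```text
(no output)
```

View pics/w1c.png

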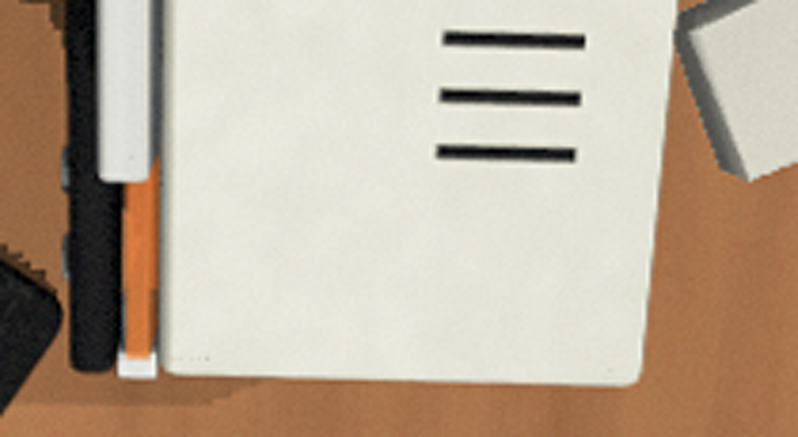

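View pics/w1d.png

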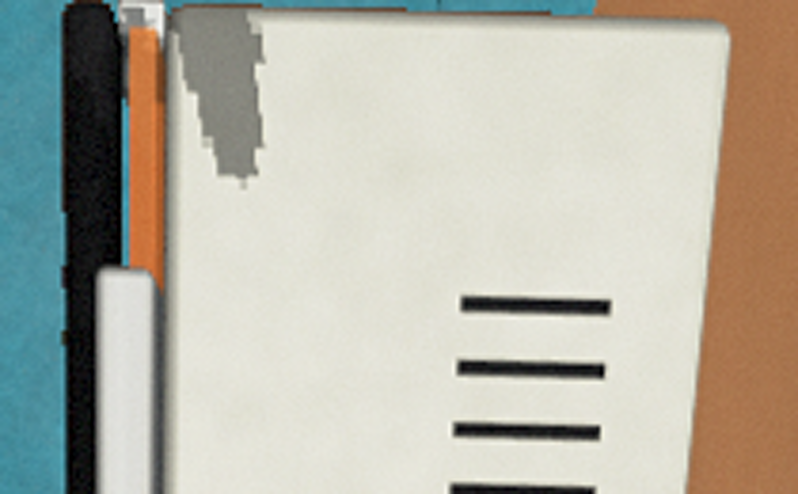

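```bash
cat > fitbox.py <<'E'
from h import *
from scipy.optimize import least_squares
c=load('pics/w1.npz')
L=[(-55,-95,118),(55,-95,118),(-55,95,118),(55,95,118),(-63.5,-42,158),(-53.5,-42,158),(-63.5,42,158),(-53.5,42,158)]
U=np.array([(292.6,248.4),(418.4,251.6),(294.2,2.6),(442.1,6.3),(275.5,197.9),(290,197.9),(275.5,70.5),(290.3,70.5)])
f=lambda p:(proj(c,place((p[0],p[1],0,p[2]),L))-U).ravel()
s=least_squares(f,[670,0,0]); print(s.x,np.round(f(s.x).reshape(-1,2),1))
P=place((s.x[0],s.x[1],0,s.x[2]),[(-58.5,0,146),(-55,0,24),(-9,0,24)]);print(P)
for i in range(4,8): print(unproj(c,U[i],158))
for i in range(0,4): print(unproj(c,U[i],118))
E
python3 fitbox.py
```

```text
[ 6.57249637e+02 -9.72444649e+01 -2.23076015e-02] [[-1.9  1.5]
 [ 0.5  1.6]
 [-1.5 -2.1]
 [ 1.5 -1.9]
 [ 0.6 -1.6]
 [-0.2 -1.3]
 [ 0.3  2. ]
 [ 0.4  2.3]]
[[598.76419182 -95.93957849 146.        ]
 [602.263321   -96.01764862  24.        ]
 [648.25187601 -97.04371318  24.        ]]
[ 592.32370063 -139.03390565  158.        ]
[ 602.94116864 -138.99751828  158.        ]
[594.50000403 -52.61044576 158.        ]
[604.463974  -52.5956611 158.       ]
[ 601.78857493 -189.60479338  118.        ]
[ 709.62557039 -192.00570604  118.        ]
[605.48596101  -2.39209065 118.        ]
[713.3765509   -4.72898279 118.        ]
```

```bash
cat > delta.py <<'E'
import sys
from h import *
# target x y z [yaw of tool x axis, deg]; prints tool-frame delta in full scales
o=ctrl.get_obs(); M=R.from_rotvec(o['orientation']).as_matrix()
T=np.array([float(v) for v in sys.argv[1:4]])
d=M.T@(T-o['ee_pos'])/50
yaw=np.degrees(np.arctan2(M[1,0],M[0,0])); tilt=np.degrees(np.arccos(-M[2,2]))
print('pos',o['ee_pos'].round(1),'toolx yaw',yaw.round(2),'tilt',tilt.round(2),'zaxis',M[:,2].round(3),'q',o['qpos'].round(2),'F',o['ft_force'].round(1),'w',round(o['width'],1),'t',round(o['t'],2))
print('delta',d.round(3))
if len(sys.argv)>4: print('turn total', round(-np.radians(float(sys.argv[4])-yaw)/0.1,2))
E
python3 delta.py 598.7 -96 147 88.7
```

```text
pos [ 623.7 -164.1  318.9] toolx yaw 90.2 tilt 0.37 zaxis [-0.007 -0.    -1.   ] q [-0.27  0.38  1.5  -0.    1.26 -0.28] F [-0.1 -0.3  0.3] w 87.5 t 0.8
delta [ 1.364 -0.473  3.44 ]
turn total 0.26
```

```bash
python3 -m crank '[{"travel":[0.46,-0.16,0.4],"turn":0.13},{"travel":[0.46,-0.16,0.4],"turn":0.13},{"travel":[0.45,-0.16,0.4],"turn":0},{"travel":[0,0,0.4],"turn":0},{"travel":[0,0,0],"turn":0},{"travel":[0,0,0],"turn":0}]' 1
python3 delta.py 598.7 -96 147 88.7
python3 - <<'E'
from h import *
shot("wrist","pics/w2.png")
E
```

```text
t: 1.4
ee_pos: [596.5, -85.4, 232.6]
orientation: [-2.233, -2.195, 0.012]
ft_force: [-0.1, -0.5, 0.3]
width: 87.5
pos [596.5 -85.4 232.6] toolx yaw 89.03 tilt 0.74 zaxis [-0.013  0.002 -1.   ] q [-0.16  0.4   1.68 -0.    1.07 -0.15] F [-0.1 -0.5  0.3] w 87.5 t 1.4
delta [-0.213  0.07   1.712]
turn total 0.06
cam [599.10706632  -6.89904546 378.1584348 ] tcp [596.48781824 -85.44964026 232.64446555] [-2.23273716 -2.19542614  0.01211587] t 1.4
```

View pics/w2.png

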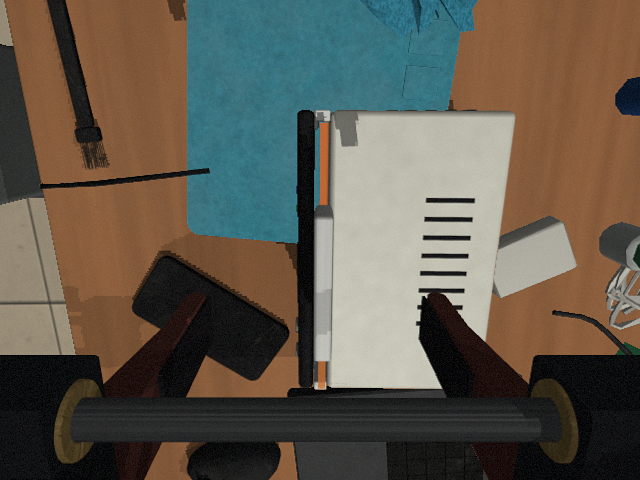

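```bash
python3 - <<'E'
from h import *
c=load('pics/w2.npz')
for uv in [(315,360),(330.5,360),(316,207),(331.5,207)]: print(unproj(c,uv,158))
for uv in [(330,388),(331,112),(514,112)]: print(unproj(c,uv,118))
E
```

```text
[ 593.53230403 -141.59061081  158.        ]
[ 602.6961224  -141.67805771  158.        ]
[595.70077783 -49.84712694 158.        ]
[603.89833756 -49.96924072 158.        ]
[ 602.82499188 -188.81944205  118.        ]
[604.85238076  -1.27675011 118.        ]
[711.58627816  -3.16467667 118.        ]
```

```bash
python3 -m crank '[{"travel":[-0.11,0.03,0.3],"turn":0.05},{"travel":[-0.09,0.03,0.3],"turn":0},{"travel":[0,0,0.3],"turn":0},{"travel":[0,0,0.25],"turn":0},{"travel":[0,0,0.2],"turn":0},{"travel":[0,0,0.1],"turn":0},{"travel":[0,0,0],"turn":0},{"travel":[0,0,0],"turn":0}]' 1
python3 delta.py 599 -96 147 88.7
```

```text
t: 2.25
ee_pos: [600.6, -99.1, 155.6]
orientation: [-2.244, -2.188, 0.009]
ft_force: [-0.7, -0.3, -0.7]
width: 87.7
pos [600.6 -99.1 155.6] toolx yaw 88.55 tilt 0.53 zaxis [-0.009  0.001 -1.   ] q [-0.18  0.51  1.72 -0.    0.93 -0.16] F [-0.7 -0.3 -0.7] w 87.7 t 2.25
delta [ 0.061 -0.031  0.172]
turn total -0.03
```

```bash
python3 -m crank '[{"travel":[0.03,-0.02,0.1],"turn":0},{"travel":[0,-0.01,0.05],"turn":0},{"travel":[0,0,0],"turn":0}]' 1
python3 delta.py 599 -96 147 88.7
python3 -m crank '[{"travel":[0,0,0],"turn":0},{"travel":[0,0,0],"turn":0},{"travel":[0,0,0],"turn":0},{"travel":[0,0,0],"turn":0},{"travel":[0,0,0],"turn":0},{"travel":[0,0,0],"turn":0}]' -1
python3 delta.py 599 -96 197 88.7
```

```text
t: 2.55
ee_pos: [599.8, -97.4, 148.8]
orientation: [-2.245, -2.19, 0.007]
ft_force: [0.5, 1.0, -0.9]
width: 87.7
pos [599.8 -97.4 148.8] toolx yaw 88.57 tilt 0.38 zaxis [-0.007  0.001 -1.   ] q [-0.18  0.51  1.72 -0.    0.91 -0.15] F [ 0.5  1.  -0.9] w 87.7 t 2.55
delta [ 0.028 -0.016  0.037]
turn total -0.02
t: 3.15
ee_pos: [600.3, -97.4, 149.7]
orientation: [-2.246, -2.191, 0.005]
ft_force: [0.2, -0.4, -0.3]
width: 43.7
pos [600.3 -97.4 149.7] toolx yaw 88.58 tilt 0.29 zaxis [-0.005  0.    -1.   ] q [-0.18  0.51  1.72 -0.    0.91 -0.15] F [ 0.2 -0.4 -0.3] w 43.7 t 3.15
delta [ 0.027 -0.031 -0.945]
turn total -0.02
```

```bash
python3 -m crank '[{"travel":[0,-0.015,0.05],"turn":0},{"travel":[0,0,0],"turn":0},{"travel":[0,0,0],"turn":0},{"travel":[0,0,0],"turn":0},{"travel":[0,0,0],"turn":0},{"travel":[0,0,0],"turn":0},{"travel":[0,0,0],"turn":0}]'
python3 delta.py 599 -96 197 88.7
```

```text
t: 3.85
ee_pos: [599.3, -97.4, 146.9]
orientation: [-2.246, -2.191, 0.005]
ft_force: [-1.0, -0.4, -0.8]
width: 10.0
pos [599.3 -97.4 146.9] toolx yaw 88.59 tilt 0.28 zaxis [-0.005  0.    -1.   ] q [-0.18  0.52  1.73 -0.    0.9  -0.16] F [-1.  -0.4 -0.8] w 10.0 t 3.85
delta [ 0.027 -0.012 -1.003]
turn total -0.02
```

```bash
python3 -m crank '[{"travel":[0,0,0],"turn":0},{"travel":[0,0,-0.1],"turn":0},{"travel":[0,0,-0.15],"turn":0},{"travel":[0,0,-0.15],"turn":0},{"travel":[0,0,-0.15],"turn":0},{"travel":[0,0,-0.15],"turn":0},{"travel":[0,0,-0.1],"turn":0},{"travel":[0,0,-0.08],"turn":0},{"travel":[0,0,0],"turn":0}]'
python3 delta.py 599 -97 197 88.7
```

```text
t: 4.75
ee_pos: [599.3, -97.3, 187.1]
orientation: [-2.245, -2.191, 0.006]
ft_force: [-1.8, 0.1, 2.0]
width: 10.2
pos [599.3 -97.3 187.1] toolx yaw 88.59 tilt 0.33 zaxis [-0.006  0.001 -1.   ] q [-0.18  0.46  1.71 -0.    0.98 -0.16] F [-1.8  0.1  2. ] w 10.2 t 4.75
delta [ 0.005 -0.008 -0.197]
turn total -0.02
```

```bash
python3 -m crank '[{"travel":[0,0,-0.1],"turn":0},{"travel":[0,0,-0.1],"turn":0},{"travel":[0,0,-0.04],"turn":0},{"travel":[0,0,0],"turn":0}]'
python3 delta.py 599 -97 197 88.7
```

```text
t: 5.15
ee_pos: [599.4, -97.1, 189.8]
orientation: [-2.244, -2.189, 0.007]
ft_force: [-1.3, -0.5, 2.0]
width: 9.9
pos [599.4 -97.1 189.8] toolx yaw 88.58 tilt 0.47 zaxis [-0.008  0.002 -1.   ] q [-0.18  0.46  1.7   0.    0.99 -0.16] F [-1.3 -0.5  2. ] w 9.9 t 5.15
delta [ 0.001 -0.009 -0.144]
turn total -0.02
```

```bash
python3 -m crank '[{"travel":[0,0,-0.2],"turn":0},{"travel":[0,0,-0.15],"turn":0},{"travel":[0,0,0],"turn":0}]'
python3 delta.py 599 -97 197 88.7
```

```text
t: 5.45
ee_pos: [599.4, -96.5, 199.8]
orientation: [-2.243, -2.187, 0.008]
ft_force: [-0.4, -0.6, 2.2]
width: 10.1
pos [599.4 -96.5 199.8] toolx yaw 88.56 tilt 0.59 zaxis [-0.01   0.003 -1.   ] q [-0.18  0.45  1.69  0.    1.01 -0.16] F [-0.4 -0.6  2.2] w 10.1 t 5.45
delta [-0.01  -0.007  0.055]
turn total -0.02
```

```bash
python3 -m crank '[{"travel":[0,0,0],"turn":0},{"travel":[0,0,0],"turn":0},{"travel":[0,0,0],"turn":0},{"travel":[0,0,0],"turn":0},{"travel":[0,0,-0.4],"turn":0},{"travel":[0,0,-0.8],"turn":0},{"travel":[0,0,-0.8],"turn":0},{"travel":[0,0,-0.2],"turn":0},{"travel":[0,0,0],"turn":0}]' 1
python3 delta.py 440 300 240 207
python3 - <<'E'
from h import *
shot("wrist","pics/w3.png");shot("side","pics/s3.png")
E
```

```text
t: 6.35
ee_pos: [599.1, -96.6, 318.9]
orientation: [-2.243, -2.187, 0.008]
ft_force: [0.6, -0.5, -0.7]
width: 78.3
pos [599.1 -96.6 318.9] toolx yaw 88.54 tilt 0.6 zaxis [-0.01   0.003 -1.   ] q [-0.18  0.32  1.59  0.    1.24 -0.15] F [ 0.6 -0.5 -0.7] w 78.3 t 6.35
delta [ 7.844 -3.366  1.633]
turn total -20.68
cam [601.94080001 -18.2147401  464.50102821] tcp [599.05564701 -96.60549332 318.89372116] [-2.24310818 -2.18656987  0.00792875] t 6.35
cam [-167.24848807 1097.76528157  696.46083442] tcp [598.93749435 -96.57412402 318.25657636] [-2.24273204 -2.18632535  0.00842734] t 6.4
```

View pics/w3.png

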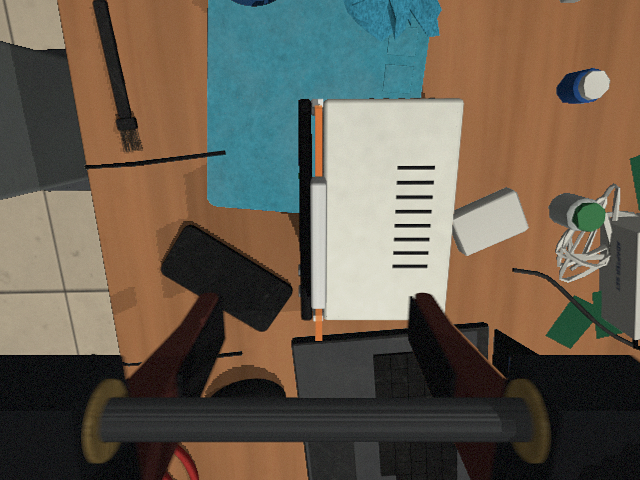

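View pics/s3.png

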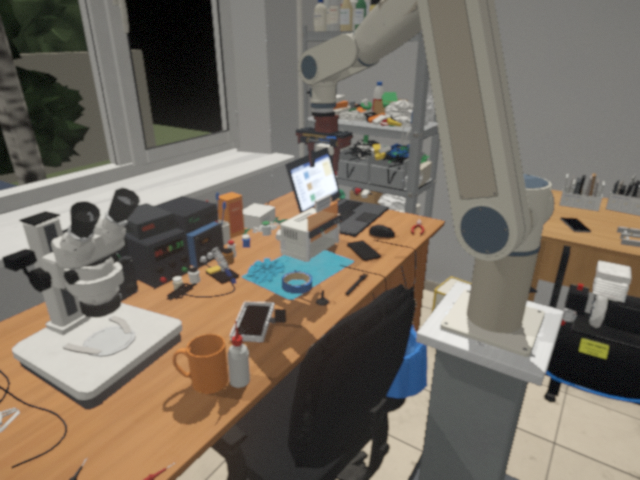

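```bash
python3 -m crank '[{"travel":[0.7,-0.3,0],"turn":0},{"travel":[0.7,-0.3,0],"turn":0},{"travel":[0.7,-0.3,0],"turn":0},{"travel":[0.7,-0.3,0],"turn":0},{"travel":[0.7,-0.3,0],"turn":0},{"travel":[0.7,-0.3,0],"turn":0},{"travel":[0.7,-0.3,0],"turn":0},{"travel":[0.7,-0.3,0],"turn":0},{"travel":[0.7,-0.3,0],"turn":0},{"travel":[0.7,-0.3,0],"turn":0}]'
python3 -m crank '[{"travel":[0,0,0],"turn":-1},{"travel":[0,0,0],"turn":-1},{"travel":[0,0,0],"turn":-1},{"travel":[0,0,0],"turn":-1},{"travel":[0,0,0],"turn":-1},{"travel":[0,0,0],"turn":-1},{"travel":[0,0,0],"turn":-1},{"travel":[0,0,0],"turn":-1},{"travel":[0,0,0],"turn":-1},{"travel":[0,0,0],"turn":-1},{"travel":[0,0,0],"turn":-1},{"travel":[0,0,0],"turn":-1},{"travel":[0,0,0],"turn":-1},{"travel":[0,0,0],"turn":-1},{"travel":[0,0,0],"turn":-1},{"travel":[0,0,0],"turn":-1},{"travel":[0,0,0],"turn":-1},{"travel":[0,0,0],"turn":-1},{"travel":[0,0,0],"turn":0},{"travel":[0,0,0],"turn":0}]'
python3 delta.py 440 305 300 207
```

```text
t: 7.45
ee_pos: [444.5, 263.9, 300.4]
orientation: [-2.239, -2.163, 0.054]
ft_force: [0.6, 0.7, -0.1]
width: 87.9
t: 9.45
ee_pos: [420.7, 257.8, 259.2]
orientation: [0.415, -2.999, 0.037]
ft_force: [-0.4, 0.3, -0.3]
width: 87.4
pos [420.7 257.8 259.2] toolx yaw -164.29 tilt 6.67 zaxis [-0.109 -0.04  -0.993] q [ 0.51  0.26  1.83  0.02  1.17 -1.34] F [-0.4  0.3 -0.3] w 87.4 t 9.45
delta [-0.528  0.797 -0.889]
turn total -64.8
```

```bash
python3 - <<'E'
from h import *
for v in [(-2.243,-2.187,.008),(-2.239,-2.163,.054),(0.415,-2.999,.037)]:
    print(R.from_rotvec(v).as_matrix()[:,2].round(3))
shot("wrist","pics/w4.png")
E
python3 -m crank '[{"travel":[0,0,0],"turn":0},{"travel":[0,0,0],"turn":0},{"travel":[0,0,0],"turn":0},{"travel":[0,0,0],"turn":0}]'
python3 delta.py 440 305 300 -153
```

```text
[-0.01   0.003 -1.   ]
[-0.044 -0.004 -0.999]
[-0.109 -0.04  -0.993]
cam [360.45598083 242.06248753 412.82505513] tcp [420.72358084 257.78929231 259.23949639] [ 0.41456135 -2.99894019  0.03680119] t 9.45
t: 9.9
ee_pos: [420.4, 257.6, 258.5]
orientation: [0.409, -2.999, 0.038]
ft_force: [0.0, 0.1, 0.6]
width: 87.9
pos [420.4 257.6 258.5] toolx yaw -164.5 tilt 6.75 zaxis [-0.11  -0.04  -0.993] q [ 0.51  0.26  1.83  0.02  1.17 -1.34] F [0.  0.1 0.6] w 87.9 t 9.9
delta [-0.53   0.801 -0.905]
turn total -2.01
```

View pics/w4.png

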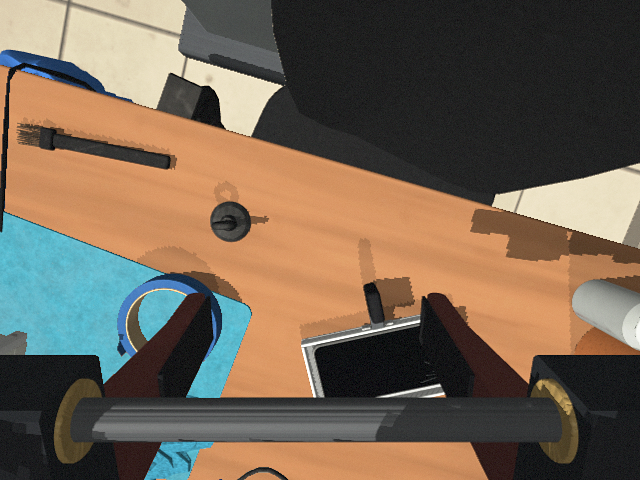

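```bash
python3 -m crank '[{"travel":[-0.9,-0.2,-0.4],"turn":0},{"travel":[-0.9,-0.2,-0.4],"turn":0},{"travel":[-0.9,-0.2,-0.4],"turn":0},{"travel":[0,0,0],"turn":-0.5},{"travel":[0,0,0],"turn":-0.5},{"travel":[0,0,0],"turn":-0.5},{"travel":[0,0,0],"turn":-0.5}]'
python3 delta.py 440 305 300 -153
```

```text
t: 10.6
ee_pos: [567.1, 265.9, 302.0]
orientation: [0.713, -2.936, 0.021]
ft_force: [0.6, -0.2, -0.1]
width: 87.6
pos [567.1 265.9 302. ] toolx yaw -152.66 tilt 6.92 zaxis [-0.113 -0.042 -0.993] q [ 0.42  0.42  1.49  0.01  1.35 -1.63] F [ 0.6 -0.2 -0.1] w 87.6 t 10.6
delta [1.881 1.858 0.294]
turn total 0.06
```

```bash
python3 -m crank '[{"travel":[0,0,1],"turn":0},{"travel":[0,0,1],"turn":0},{"travel":[0,0,0],"turn":0},{"travel":[0,0,0],"turn":0},{"travel":[0,0,0],"turn":0}]'
python3 delta.py 440 305 300 -153
```

```text
t: 11.1
ee_pos: [559.0, 263.0, 205.3]
orientation: [0.715, -2.944, 0.019]
ft_force: [-0.3, -0.7, 0.9]
width: 87.5
pos [559.  263.  205.3] toolx yaw -152.65 tilt 6.46 zaxis [-0.106 -0.038 -0.994] q [ 0.42  0.5   1.6   0.01  1.16 -1.63] F [-0.3 -0.7  0.9] w 87.5 t 11.1
delta [ 1.929  1.864 -1.662]
turn total 0.06
```

```bash
python3 - <<'E'
from h import *
from scipy.optimize import least_squares
D=[((624.5,0,238.9),(-.019,.4238,1.6307,0,1.0886)),((623.7,-164.1,318.9),(-.27,.38,1.5,0,1.26)),((596.5,-85.4,232.6),(-.16,.40,1.68,0,1.07)),((600.6,-99.1,155.6),(-.18,.51,1.72,0,.93)),((599.3,-97.4,146.9),(-.18,.52,1.73,0,.9)),((599.1,-96.6,318.9),(-.18,.32,1.59,0,1.24)),((420.4,257.6,258.5),(.51,.26,1.83,0,1.17)),((567.1,265.9,302),(.42,.42,1.49,0,1.35)),((559,263,205.3),(.42,.5,1.6,0,1.16))]
def fk(p,q):
    a,h,L1,L2,L3=p; s=q[1]+q[2]
    return np.array([a+L1*np.sin(q[1])+L2*np.sin(s)+L3*np.sin(s+q[4]),h+L1*np.cos(q[1])+L2*np.cos(s)+L3*np.cos(s+q[4])])
f=lambda p:np.concatenate([fk(p,q)-[np.hypot(x[0],x[1]),x[2]] for x,q in D]+[[.02*(p[0])]])
s=least_squares(f,[0,150,600,550,250]);print(s.x.round(1),f(s.x).round(1))
print([np.degrees(np.arctan2(x[1],x[0])-q[0]).round(2) for x,q in D])
E
```

```text
[  4.4 291.8 499.1 468.9 288.7] [ -0.2   1.   -8.3   4.9   3.1   1.6   4.6  -4.1   7.6  -5.3  -5.7   1.9
  12.6  -3.8 -10.4   2.8  -3.5   1.    0.1]
[np.float64(1.09), np.float64(0.73), np.float64(1.02), np.float64(0.94), np.float64(1.08), np.float64(1.15), np.float64(2.28), np.float64(1.06), np.float64(1.13)]
```

```bash
python3 -m crank '[{"travel":[-0.6,0,-0.8],"turn":0},{"travel":[-0.6,0,-0.8],"turn":0},{"travel":[-0.6,0,-0.8],"turn":0},{"travel":[-0.6,0,-0.8],"turn":0},{"travel":[-0.6,0,-0.8],"turn":0},{"travel":[0,0,0],"turn":0},{"travel":[0,0,0],"turn":0}]'
python3 delta.py 440 305 300 -153
python3 - <<'E'
from h import *
shot("scene","pics/s5.png")
E
```

```text
t: 11.8
ee_pos: [709.9, 337.8, 401.8]
orientation: [0.718, -2.961, 0.014]
ft_force: [-0.4, 0.6, -0.7]
width: 88.1
pos [709.9 337.8 401.8] toolx yaw -152.68 tilt 5.47 zaxis [-0.09  -0.031 -0.995] q [ 0.43  0.62  0.94  0.01  1.67 -1.62] F [-0.4  0.6 -0.7] w 88.1 t 11.8
delta [4.883 1.86  2.534]
turn total 0.06
cam [-124.93840499 -470.82125721 1128.69388723] tcp [709.9355597  337.84714544 401.8146548 ] [ 0.71840719 -2.96055006  0.01410724] t 11.8
```

View pics/s5.png

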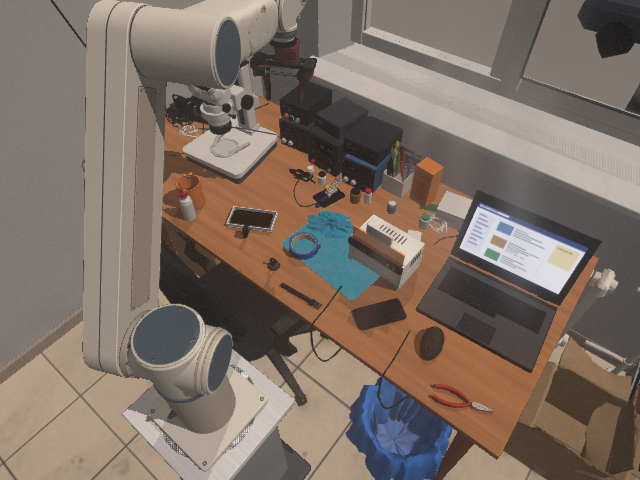

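```bash
python3 -m crank '[{"travel":[-0.7,0,-0.6],"turn":0},{"travel":[-0.7,0,-0.6],"turn":0},{"travel":[-0.7,0,-0.6],"turn":0},{"travel":[0,0,-1],"turn":0},{"travel":[0,0,0],"turn":0}]'
python3 delta.py 440 305 300 -153
python3 -m crank '[{"travel":[0,0,-1],"turn":0},{"travel":[0,0,-1],"turn":0},{"travel":[0,0,-1],"turn":0},{"travel":[0,0,0],"turn":0}]'
python3 delta.py 440 305 300 -153
```

```text
t: 12.35
ee_pos: [802.4, 383.8, 505.3]
orientation: [0.712, -2.939, 0.021]
ft_force: [-0.8, 0.3, 1.5]
width: 87.8
pos [802.4 383.8 505.3] toolx yaw -152.7 tilt 6.79 zaxis [-0.111 -0.041 -0.993] q [ 0.43  0.95  0.14  0.01  2.17 -1.61] F [-0.8  0.3  1.5] w 87.8 t 12.35
delta [6.632 1.852 4.946]
turn total 0.05
t: 12.75
ee_pos: [761.0, 362.4, 605.7]
orientation: [0.72, -2.972, 0.009]
ft_force: [-0.3, -0.9, 2.4]
width: 87.7
pos [761.  362.4 605.7] toolx yaw -152.75 tilt 4.8 zaxis [-0.08  -0.025 -0.996] q [ 0.43  0.86  0.09  0.01  2.27 -1.61] F [-0.3 -0.9  2.4] w 87.7 t 12.75
delta [5.708 1.829 6.633]
turn total 0.04
```

```bash
python3 -m crank '[{"travel":[-0.6,0,-0.6],"turn":0},{"travel":[-0.6,0,-0.6],"turn":0},{"travel":[-0.6,0,-0.6],"turn":0},{"travel":[0,0,0],"turn":0}]'
python3 delta.py 440 305 300 -153
```

```text
t: 13.15
ee_pos: [765.6, 366.9, 625.8]
orientation: [0.735, -3.039, -0.014]
ft_force: [0.1, -0.2, 0.3]
width: 87.5
pos [765.6 366.9 625.8] toolx yaw -152.81 tilt 1.01 zaxis [-0.017  0.005 -1.   ] q [ 0.43  0.84  0.09  0.01  2.23 -1.61] F [ 0.1 -0.2  0.3] w 87.5 t 13.15
delta [6.275 1.794 6.618]
turn total 0.03
```

```bash
python3 -m crank '[{"travel":[-0.7,0,-0.6],"turn":0},{"travel":[-0.7,0,-0.6],"turn":0},{"travel":[-0.7,0,-0.6],"turn":0},{"travel":[-0.75,0,-0.5],"turn":0},{"travel":[-0.75,0,-0.5],"turn":0},{"travel":[-0.75,0,-0.5],"turn":0},{"travel":[-0.75,0,-0.5],"turn":0},{"travel":[-0.8,0,-0.45],"turn":0},{"travel":[-0.8,0,-0.4],"turn":0},{"travel":[-0.85,0,-0.4],"turn":0},{"travel":[0,0,0],"turn":0}]'
python3 delta.py 440 305 300 -153
```

```text
t: 14.25
ee_pos: [804.0, 393.4, 688.3]
orientation: [-0.672, 2.789, 0.105]
ft_force: [0.6, -0.5, -0.2]
width: 88.0
pos [804.  393.4 688.3] toolx yaw -152.96 tilt 16.05 zaxis [ 0.243  0.132 -0.961] q [ 0.44  0.78  0.09  0.02  2.   -1.6 ] F [ 0.6 -0.5 -0.2] w 88.0 t 14.25
delta [9.151 1.694 5.461]
turn total 0.01
```

```bash
python3 -m crank '[{"travel":[-0.85,0,-0.4],"turn":0},{"travel":[-0.85,0,-0.4],"turn":0},{"travel":[-0.9,0,-0.3],"turn":0},{"travel":[-0.9,0,-0.3],"turn":0},{"travel":[-0.9,0,-0.3],"turn":0},{"travel":[-0.9,0,-0.25],"turn":0},{"travel":[-0.95,0,-0.2],"turn":0},{"travel":[-0.95,0,-0.2],"turn":0},{"travel":[-0.95,0,-0.15],"turn":0},{"travel":[-0.95,0,-0.1],"turn":0},{"travel":[-0.95,0,-0.1],"turn":0},{"travel":[-0.95,0,0],"turn":0},{"travel":[-0.95,0,0],"turn":0},{"travel":[0,0,0],"turn":0}]'
python3 delta.py 440 305 300 -153
```

```text
t: 15.65
ee_pos: [884.8, 440.6, 769.2]
orientation: [-0.569, 2.373, 0.216]
ft_force: [0.4, -0.4, -0.0]
width: 87.9
pos [884.8 440.6 769.2] toolx yaw -153.13 tilt 40.89 zaxis [ 0.582  0.3   -0.756] q [ 0.44  0.75  0.09  0.02  1.59 -1.59] F [ 0.4 -0.4 -0. ] w 87.9 t 15.65
delta [13.068  1.596  1.106]
turn total -0.02
```

```bash
python3 - <<'E'
from h import *
cs=cam("scene"); cd=cam("side")
# desk front edge & chair
for z in (-100,0,100):
  print(z,'side chair top', [unproj(cd,uv,z)[:2].round() for uv in [(400,288),(340,310),(300,400)]], 'scene chair',[unproj(cs,uv,z)[:2].round() for uv in [(190,275),(300,400),(225,330)]])
w=load('pics/w4.npz')
print([unproj(w,uv,0)[:2].round() for uv in [(200,120),(490,200),(630,245)]])
for z in (-100,0,100): print('wrist chair',z,[unproj(w,uv,z)[:2].round() for uv in [(275,10),(285,90),(490,195)]])
E
python3 - <<'E'
import cv2
a=cv2.imread('pics/side0.png')[230:480,200:440]; b=cv2.imread('pics/s5.png')[150:480,60:330]
cv2.imwrite('pics/zz.png',cv2.hconcat([cv2.resize(a,(400,417)),cv2.resize(b,(341,417))]))
E
```

```text
-100 side chair top [array([ 338., -183.]), array([440.,  48.]), array([322., 434.])] scene chair [array([273., 419.]), array([ 183., -146.]), array([203., 175.])]
0 side chair top [array([274., -22.]), array([364., 180.]), array([260., 517.])] scene chair [array([241., 347.]), array([ 157., -173.]), array([176., 122.])]
100 side chair top [array([211., 139.]), array([288., 312.]), array([199., 601.])] scene chair [array([209., 274.]), array([ 132., -199.]), array([150.,  70.])]
[array([343., 120.]), array([340., 408.]), array([344., 555.])]
wrist chair -100 [array([200., 145.]), array([279., 178.]), array([329., 446.])]
wrist chair 0 [array([231., 164.]), array([295., 190.]), array([335., 406.])]
wrist chair 100 [array([263., 183.]), array([311., 203.]), array([341., 367.])]
```

View pics/zz.png

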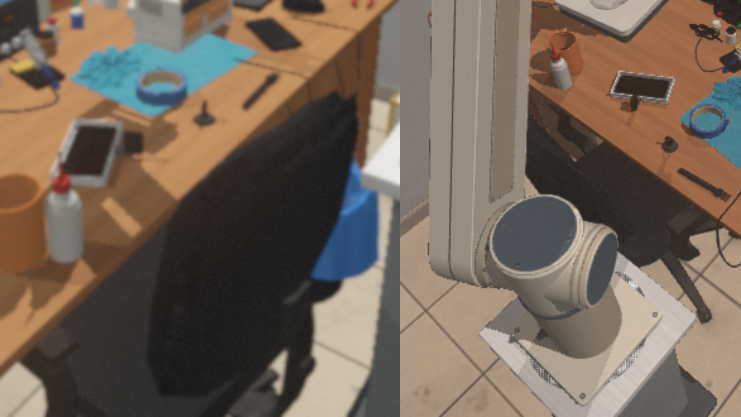

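```bash
python3 -m crank '[{"travel":[1,0,0],"turn":0},{"travel":[1,0,0],"turn":0},{"travel":[1,0,0],"turn":0},{"travel":[1,0,0],"turn":0},{"travel":[1,0,0],"turn":0},{"travel":[0,0,0],"turn":0}]'
python3 delta.py 440 305 300 -153
```

```text
t: 16.25
ee_pos: [750.7, 372.5, 626.3]
orientation: [-0.572, 2.388, 0.213]
ft_force: [0.2, -0.0, -0.9]
width: 88.1
pos [750.7 372.5 626.3] toolx yaw -153.15 tilt 39.99 zaxis [ 0.571  0.295 -0.766] q [ 0.44  0.29  1.13  0.03  1.03 -1.61] F [ 0.2 -0.  -0.9] w 88.1 t 16.25
delta [8.909 1.597 1.053]
turn total -0.03
```

```bash
python3 delta.py 500 245 250
```

```text
pos [750.7 372.5 626.3] toolx yaw -153.15 tilt 39.99 zaxis [ 0.571  0.295 -0.766] q [ 0.44  0.29  1.13  0.03  1.03 -1.61] F [ 0.2 -0.  -0.9] w 88.1 t 16.25
delta [ 9.146 -0.021  2.151]
```

```bash
python3 -m crank '[{"travel":[0.9,0,0.21],"turn":0},{"travel":[0.9,0,0.21],"turn":0},{"travel":[0.9,0,0.21],"turn":0},{"travel":[0.9,0,0.21],"turn":0},{"travel":[0.9,0,0.21],"turn":0},{"travel":[0.9,0,0.21],"turn":0},{"travel":[0.9,0,0.21],"turn":0},{"travel":[0.9,0,0.21],"turn":0}]'
python3 delta.py 480 245 200
python3 -m crank '[{"travel":[0.8,0,0.2],"turn":0},{"travel":[0.8,0,0.2],"turn":0},{"travel":[0,0,0],"turn":0}]'
python3 delta.py 480 245 200
```

```text
t: 17.05
ee_pos: [563.6, 277.6, 347.3]
orientation: [-0.565, 2.357, 0.219]
ft_force: [0.7, 0.2, 0.1]
width: 88.1
pos [563.6 277.6 347.3] toolx yaw -153.1 tilt 41.78 zaxis [ 0.593  0.304 -0.746] q [ 0.42  0.09  2.    0.11  0.33 -1.71] F [0.7 0.2 0.1] w 88.1 t 17.05
delta [3.295 0.172 1.007]
t: 17.35
ee_pos: [520.3, 255.6, 275.9]
orientation: [-0.565, 2.36, 0.218]
ft_force: [0.4, 0.6, -0.6]
width: 88.1
pos [520.3 255.6 275.9] toolx yaw -153.12 tilt 41.65 zaxis [ 0.591  0.303 -0.747] q [ 0.42  0.12  2.16  0.28  0.13 -1.89] F [ 0.4  0.6 -0.6] w 88.1 t 17.35
delta [1.618 0.174 0.593]
```

```bash
python3 -m crank '[{"travel":[0.5,0.05,0.25],"turn":0},{"travel":[0.5,0.05,0.25],"turn":0},{"travel":[0.5,0.05,0.25],"turn":0},{"travel":[0,0,0],"turn":0}]'
python3 delta.py 480 245 170
```

```text
t: 17.75
ee_pos: [510.8, 247.2, 243.4]
orientation: [-0.585, 2.381, 0.248]
ft_force: [-0.7, -0.6, -0.5]
width: 88.2
pos [510.8 247.2 243.4] toolx yaw -153.05 tilt 40.43 zaxis [ 0.563  0.322 -0.761] q [ 0.39  0.17  2.2   0.88  0.11 -2.52] F [-0.7 -0.6 -0.5] w 88.2 t 17.75
delta [1.385 0.216 0.757]
```

```bash
python3 -m crank '[{"travel":[0.5,0.05,0.25],"turn":0},{"travel":[0.5,0.05,0.25],"turn":0},{"travel":[0.5,0.05,0.25],"turn":0},{"travel":[0,0,0],"turn":0}]'
python3 delta.py 480 245 170
```

```text
t: 18.15
ee_pos: [488.3, 243.4, 211.9]
orientation: [-0.602, 2.439, 0.245]
ft_force: [0.4, 0.1, 0.2]
width: 88.0
pos [488.3 243.4 211.9] toolx yaw -153.07 tilt 37.02 zaxis [ 0.517  0.308 -0.798] q [ 0.39  0.2   2.23  0.91  0.11 -2.53] F [0.4 0.1 0.2] w 88.0 t 18.15
delta [0.61  0.08  0.592]
```

```bash
python3 -m crank '[{"travel":[0.6,0.05,0.7],"turn":0},{"travel":[0.6,0.05,0.7],"turn":0},{"travel":[0.6,0.05,0.7],"turn":0},{"travel":[0,0,0],"turn":0}]'
python3 delta.py 450 245 120
python3 - <<'E'
from h import *
shot("scene","pics/s6.png")
E
```

```text
t: 18.55
ee_pos: [492.1, 254.0, 142.3]
orientation: [-0.632, 2.55, 0.237]
ft_force: [-0.6, 0.4, 0.4]
width: 87.5
pos [492.1 254.  142.3] toolx yaw -153.0 tilt 30.6 zaxis [ 0.426  0.279 -0.861] q [ 0.41  0.36  2.19  0.92  0.11 -2.54] F [-0.6  0.4  0.4] w 87.5 t 18.55
delta [ 0.943  0.223 -0.026]
cam [-124.93840499 -470.82125721 1128.69388723] tcp [492.09340115 254.00968496 142.25059113] [-0.63235773  2.55018722  0.23713783] t 18.55
```

View pics/s6.png

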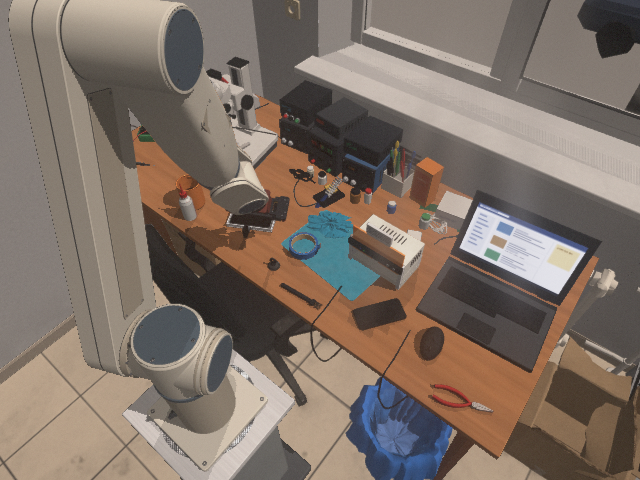

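```bash
python3 -m crank '[{"travel":[0.8,0.15,0.25],"turn":0},{"travel":[0.8,0.15,0.25],"turn":0},{"travel":[0.8,0.15,0.25],"turn":0},{"travel":[0,0,0],"turn":0}]'
python3 delta.py 450 245 120
```

```text
t: 19.0
ee_pos: [418.2, 238.1, 112.5]
orientation: [-0.661, 2.646, 0.239]
ft_force: [-0.3, -0.1, -0.5]
width: 88.0
pos [418.2 238.1 112.5] toolx yaw -152.88 tilt 25.21 zaxis [ 0.34   0.257 -0.905] q [ 0.44  0.35  2.29  0.94  0.11 -2.54] F [-0.3 -0.1 -0.5] w 88.0 t 19.0
delta [-0.633 -0.177  0.115]
```

```bash
python3 -m crank '[{"travel":[0.3,0.1,0.6],"turn":0},{"travel":[0.2,0.1,0.4],"turn":0},{"travel":[0,0,0],"turn":0}]'
python3 delta.py 450 245 120
python3 -m crank '[{"travel":[0,0,0],"turn":1},{"travel":[0,0,0],"turn":1},{"travel":[0,0,0],"turn":1},{"travel":[0,0,0],"turn":1},{"travel":[0,0,0],"turn":0}]'
python3 delta.py 450 245 120
```

```text
t: 19.3
ee_pos: [420.8, 251.7, 84.9]
orientation: [-0.675, 2.686, 0.242]
ft_force: [-0.3, -0.1, -0.2]
width: 87.8
pos [420.8 251.7  84.9] toolx yaw -152.75 tilt 22.96 zaxis [ 0.301  0.248 -0.921] q [ 0.46  0.43  2.26  0.96  0.11 -2.54] F [-0.3 -0.1 -0.2] w 87.8 t 19.3
delta [-0.692 -0.345 -0.504]
t: 19.8
ee_pos: [421.9, 251.9, 86.6]
orientation: [-0.109, 2.796, 0.346]
ft_force: [1.1, 0.1, -0.2]
width: 87.8
pos [421.9 251.9  86.6] toolx yaw -177.83 tilt 23.17 zaxis [ 0.304  0.249 -0.919] q [ 0.46  0.43  2.26  0.96  0.11 -2.13] F [ 1.1  0.1 -0.2] w 87.8 t 19.8
delta [-0.742 -0.047 -0.478]
```

```bash
python3 delta.py 470 250 300; python3 -m crank '[{"travel":[-0.5,0.1,-0.8],"turn":0},{"travel":[-0.5,0.1,-0.8],"turn":0},{"travel":[-0.5,0.1,-0.8],"turn":0},{"travel":[-0.4,0.1,-0.8],"turn":0},{"travel":[-0.4,0.1,-0.8],"turn":0},{"travel":[0,0,0],"turn":0}]'
python3 delta.py 470 250 300
python3 -m crank '[{"travel":[0,0,0],"turn":-0.8},{"travel":[0,0,0],"turn":-0.8},{"travel":[0,0,0],"turn":-0.8},{"travel":[0,0,0],"turn":-0.8},{"travel":[0,0,0],"turn":-0.8},{"travel":[0,0,0],"turn":0}]'
python3 delta.py 470 250 300
```

```text
pos [421.9 251.9  86.6] toolx yaw -177.83 tilt 23.17 zaxis [ 0.304  0.249 -0.919] q [ 0.46  0.43  2.26  0.96  0.11 -2.13] F [ 1.1  0.1 -0.2] w 87.8 t 19.8
delta [-2.286  0.814 -3.641]
t: 20.4
ee_pos: [459.3, 236.2, 282.4]
orientation: [-0.139, 2.791, 0.365]
ft_force: [-0.5, 0.2, 1.0]
width: 87.8
pos [459.3 236.2 282.4] toolx yaw -176.73 tilt 23.76 zaxis [ 0.303  0.266 -0.915] q [ 0.37  0.06  2.07  0.23  0.63 -1.46] F [-0.5  0.2  1. ] w 87.8 t 20.4
delta [-0.332  0.319 -0.185]
t: 21.0
ee_pos: [457.5, 235.1, 282.1]
orientation: [-0.722, 2.659, 0.255]
ft_force: [-0.7, 0.1, 0.2]
width: 87.8
pos [457.5 235.1 282.1] toolx yaw -150.61 tilt 23.91 zaxis [ 0.305  0.266 -0.914] q [ 0.37  0.06  2.08  0.24  0.62 -1.89] F [-0.7  0.1  0.2] w 87.8 t 21.0
delta [-0.476  0.153 -0.171]
```

```bash
python3 -m crank '[{"travel":[-0.85,0,0.38],"turn":0},{"travel":[-0.85,0,0.38],"turn":0},{"travel":[-0.85,0,0.38],"turn":0},{"travel":[-0.85,0,0.38],"turn":0},{"travel":[0,0,0],"turn":0}]'
python3 delta.py 470 250 300
python3 -m crank '[{"travel":[0.9,0,-0.4],"turn":0},{"travel":[0.9,0,-0.4],"turn":0},{"travel":[0.9,0,-0.4],"turn":0}]'
python3 delta.py 470 250 300
python3 -m crank '[{"travel":[0,0,0],"turn":0.1},{"travel":[0,0,0],"turn":-0.1},{"travel":[0,0,0],"turn":0.1}]'
python3 delta.py 470 250 300
```

```text
t: 21.5
ee_pos: [618.7, 333.7, 275.3]
orientation: [-0.717, 2.665, 0.255]
ft_force: [-0.9, -0.0, -0.7]
width: 87.7
pos [618.7 333.7 275.3] toolx yaw -150.87 tilt 23.66 zaxis [ 0.302  0.265 -0.916] q [ 0.43  0.36  1.7   0.18  0.69 -1.78] F [-0.9 -0.  -0.7] w 87.7 t 21.5
delta [ 2.942  0.136 -1.793]
t: 21.8
ee_pos: [492.2, 258.1, 272.7]
orientation: [-0.717, 2.668, 0.256]
ft_force: [-0.5, 0.1, 0.8]
width: 87.6
pos [492.2 258.1 272.7] toolx yaw -150.91 tilt 23.5 zaxis [ 0.299  0.264 -0.917] q [ 0.39  0.14  2.01  0.23  0.62 -1.86] F [-0.5  0.1  0.8] w 87.6 t 21.8
delta [ 0.216  0.133 -0.676]
t: 22.1
ee_pos: [484.2, 254.2, 270.0]
orientation: [-0.703, 2.68, 0.258]
ft_force: [0.7, 0.7, 0.2]
width: 87.8
pos [484.2 254.2 270. ] toolx yaw -151.65 tilt 23.12 zaxis [ 0.293  0.261 -0.92 ] q [ 0.39  0.13  2.02  0.23  0.62 -1.85] F [0.7 0.7 0.2] w 87.8 t 22.1
delta [ 0.038  0.121 -0.657]
```

```bash
python3 - <<'E'
from h import *
cd=cam("side")
for uv in [(590,250),(535,225),(620,330),(570,240)]:
  print(uv,[unproj(cd,uv,z)[:2].round() for z in (0,100,-100)])
P=[(0,-700,350),(0,-800,600),(0,-800,300),(-350,-650,600),(-400,-700,300),(0,-500,400),(-300,-550,400)]
print(proj(cd,P).round())
im=cv2.imread('pics/side0.png')
for p in proj(cd,P): cv2.circle(im,(int(p[0]),int(p[1])),3,(0,0,255),-1)
cv2.imwrite('pics/side_r.png',cv2.resize(im[:, 400:],None,fx=2.4,fy=1.25))
cv2.imwrite('pics/side_r.png',cv2.resize(im[0:400, 330:],None,fx=1.5,fy=1.5))
E
```

```text
(590, 250) [array([-175., -629.]), array([-173., -381.]), array([-176., -877.])]
(535, 225) [array([  28., -769.]), array([   0., -501.]), array([   57., -1038.])]
(620, 330) [array([-283., -136.]), array([-266.,   41.]), array([-300., -313.])]
(570, 240) [array([-105., -685.]), array([-114., -429.]), array([ -97., -941.])]
[[560. 141.]
 [580.  63.]
 [561. 149.]
 [716.  69.]
 [700. 172.]
 [554. 137.]
 [672. 145.]]
```

View pics/side_r.png

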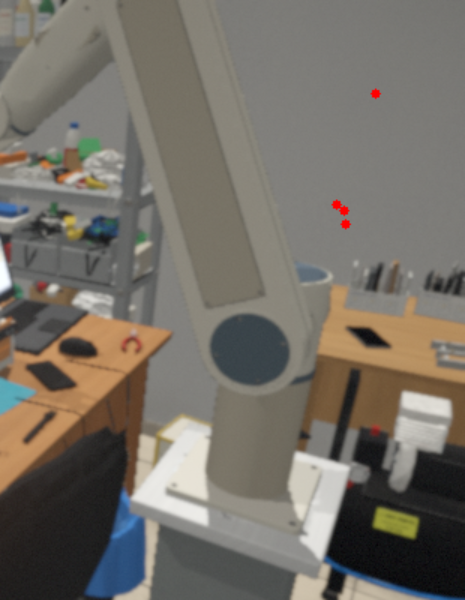

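```bash
python3 -m crank '[{"travel":[0,0,-1],"turn":0},{"travel":[0,0,-1],"turn":0},{"travel":[0,0,-1],"turn":0},{"travel":[0,0,-1],"turn":0},{"travel":[0,-0.6,-0.8],"turn":0.5},{"travel":[0,-0.9,-0.2],"turn":1},{"travel":[0,-0.95,-0.2],"turn":1},{"travel":[0,-0.95,-0.2],"turn":1},{"travel":[0,-0.95,-0.2],"turn":1},{"travel":[0,-0.95,-0.2],"turn":1},{"travel":[0,-0.95,-0.25],"turn":1},{"travel":[0,-0.95,-0.25],"turn":1}]'
python3 delta.py -100 -500 500
```

```text
t: 23.3
ee_pos: [478.0, -168.5, 502.1]
orientation: [0.361, 2.811, 0.439]
ft_force: [0.7, -0.1, -0.9]
width: 87.9
pos [ 478.  -168.5  502.1] toolx yaw 163.08 tilt 23.53 zaxis [ 0.302  0.261 -0.917] q [-0.59 -0.04  1.66  0.4   1.41 -1.95] F [ 0.7 -0.1 -0.9] w 87.9 t 23.3
delta [ 8.9   -8.453 -5.187]
```

```bash
python3 -m crank '[{"travel":[0,-0.95,-0.3],"turn":1},{"travel":[0,-0.95,-0.3],"turn":1},{"travel":[0,-0.95,-0.3],"turn":1},{"travel":[0,-0.95,-0.3],"turn":1},{"travel":[0,-0.95,-0.3],"turn":1},{"travel":[0,-0.95,-0.3],"turn":1},{"travel":[0,-0.95,-0.3],"turn":1}]'
python3 delta.py -100 -500 500
python3 -m crank '[{"travel":[0,-0.95,-0.3],"turn":1},{"travel":[0,-0.95,-0.3],"turn":1},{"travel":[0,-0.95,-0.3],"turn":1},{"travel":[0,-0.95,-0.3],"turn":1},{"travel":[0,0,0],"turn":0}]'
python3 delta.py -120 -650 600
```

```text
t: 24.0
ee_pos: [296.7, -459.4, 473.4]
orientation: [1.392, 2.585, 0.57]
ft_force: [0.8, -0.3, 0.8]
width: 87.9
pos [ 296.7 -459.4  473.4] toolx yaw 123.94 tilt 23.6 zaxis [ 0.306  0.258 -0.916] q [-1.22  0.18  1.49  0.39  1.62 -1.82] F [ 0.8 -0.3  0.8] w 87.9 t 24.0
delta [ 3.777 -6.313 -3.128]
t: 24.5
ee_pos: [115.1, -550.9, 452.1]
orientation: [1.957, 2.288, 0.619]
ft_force: [0.5, -0.7, 0.1]
width: 87.6
pos [ 115.1 -550.9  452.1] toolx yaw 101.05 tilt 23.55 zaxis [ 0.307  0.256 -0.917] q [-1.55  0.28  1.41  0.32  1.71 -1.7 ] F [ 0.5 -0.7  0.1] w 87.6 t 24.5
delta [-0.414 -3.59  -4.662]
```

```bash
python3 delta.py -30 -615 690
python3 - <<'E'
from h import *
M=R.from_rotvec(ctrl.get_obs()['orientation']).as_matrix()
for v in [(-.13,-.71,.69),(-.1,-.5,.85)]: print((M.T@np.array(v)).round(2))
E
```

```text
pos [ 115.1 -550.9  452.1] toolx yaw 101.05 tilt 23.55 zaxis [ 0.307  0.256 -0.917] q [-1.55  0.28  1.41  0.32  1.71 -1.7 ] F [ 0.5 -0.7  0.1] w 87.6 t 24.5
delta [ 0.29  -1.217 -5.58 ]
[-0.52  0.04 -0.85]
[-0.29  0.14 -0.94]
```

```bash
python3 -m crank '[{"travel":[0.05,-0.2,-0.93],"turn":0},{"travel":[0.05,-0.2,-0.93],"turn":0},{"travel":[0.05,-0.2,-0.93],"turn":0},{"travel":[0.05,-0.2,-0.93],"turn":0},{"travel":[0.05,-0.2,-0.93],"turn":0},{"travel":[0.05,-0.2,-0.93],"turn":0},{"travel":[-0.5,0.04,-0.83],"turn":0}]'
python3 delta.py -30 -615 690
python3 -m crank '[{"travel":[-0.5,0.04,-0.83],"turn":0},{"travel":[-0.5,0.04,-0.83],"turn":0},{"travel":[-0.5,0.04,-0.83],"turn":0},{"travel":[-0.5,0.04,-0.83],"turn":0}]'
python3 delta.py -30 -615 690
python3 - <<'E'
from h import *
M=R.from_rotvec(ctrl.get_obs()['orientation']).as_matrix()
for v in [(-.13,-.71,.69),(-.1,-.5,.85)]: print((M.T@np.array(v)).round(2))
E
```

```text
t: 25.2
ee_pos: [-36.2, -647.8, 721.4]
orientation: [1.956, 2.291, 0.628]
ft_force: [-0.4, -2.2, 2.7]
width: 88.0
pos [ -36.2 -647.8  721.4] toolx yaw 101.26 tilt 23.82 zaxis [ 0.307  0.262 -0.915] q [-1.76  0.53  0.49  0.39  2.42 -1.66] F [-0.4 -2.2  2.7] w 88.0 t 25.2
delta [ 0.473 -0.028  0.785]
t: 25.6
ee_pos: [-53.4, -657.3, 762.8]
orientation: [1.963, 2.319, 0.717]
ft_force: [0.4, 1.6, 1.5]
width: 87.6
pos [ -53.4 -657.3  762.8] toolx yaw 102.54 tilt 26.57 zaxis [ 0.304  0.328 -0.894] q [-1.77  0.71  0.09  0.56  2.69 -1.47] F [0.4 1.6 1.5] w 87.6 t 25.6
delta [0.298 0.007 1.721]
[-0.45  0.05 -0.89]
[-0.22  0.16 -0.95]
```

```bash
python3 delta.py -75 -720 600
python3 -m crank '[{"travel":[-0.45,0,0.75],"turn":0},{"travel":[-0.45,0,0.75],"turn":0},{"travel":[-0.45,0,0.75],"turn":0},{"travel":[-0.45,0,0.75],"turn":0}]'
python3 delta.py -75 -760 560
```

```text
pos [ -53.4 -657.3  762.8] toolx yaw 102.54 tilt 26.57 zaxis [ 0.304  0.328 -0.894] q [-1.77  0.71  0.09  0.56  2.69 -1.47] F [0.4 1.6 1.5] w 87.6 t 25.6
delta [-1.978 -1.684  2.368]
t: 26.0
ee_pos: [10.0, -693.9, 618.9]
orientation: [1.951, 2.323, 0.666]
ft_force: [0.8, 0.1, 0.8]
width: 87.9
pos [  10.  -693.9  618.9] toolx yaw 102.52 tilt 24.84 zaxis [ 0.296  0.298 -0.907] q [-1.68  0.57  0.64  0.34  2.25 -1.68] F [0.8 0.1 0.8] w 87.9 t 26.0
delta [-1.18  -2.146  0.171]
```

```bash
python3 -m crank '[{"travel":[-0.65,-0.15,-0.7],"turn":0},{"travel":[-0.65,-0.15,-0.7],"turn":0},{"travel":[-0.65,-0.1,-0.7],"turn":0},{"travel":[-0.65,-0.1,-0.7],"turn":0},{"travel":[-0.7,0,-0.65],"turn":0},{"travel":[-0.7,0,-0.65],"turn":0}]'
python3 delta.py -75 -760 560
```

```text
t: 26.6
ee_pos: [-5.4, -789.5, 621.7]
orientation: [1.949, 2.28, 0.654]
ft_force: [-0.2, 0.0, -0.6]
width: 87.7
pos [  -5.4 -789.5  621.7] toolx yaw 101.35 tilt 24.92 zaxis [ 0.323  0.27  -0.907] q [-1.7   0.88  0.09  0.47  2.45 -1.53] F [-0.2  0.  -0.6] w 87.7 t 26.6
delta [ 0.565 -1.674  0.83 ]
```

```bash
python3 -m crank '[{"travel":[-0.75,0,-0.6],"turn":0},{"travel":[-0.75,0,-0.6],"turn":0},{"travel":[-0.75,0,-0.6],"turn":0},{"travel":[-0.75,0,-0.6],"turn":0},{"travel":[-0.75,0,-0.6],"turn":0}]'
python3 delta.py -75 -760 560
```

```text
t: 27.1
ee_pos: [-0.4, -827.2, 623.3]
orientation: [1.919, 2.198, 0.483]
ft_force: [-0.4, -0.6, 0.3]
width: 87.8
pos [-4.000e-01 -8.272e+02  6.233e+02] toolx yaw 98.56 tilt 21.53 zaxis [ 0.346  0.122 -0.93 ] q [-1.7   0.87  0.09  0.46  2.31 -1.54] F [-0.4 -0.6  0.3] w 87.8 t 27.1
delta [ 1.452 -1.685  0.825]
```

```bash
python3 -m crank '[{"travel":[0.35,-0.88,-0.3],"turn":0},{"travel":[0.35,-0.88,-0.3],"turn":0},{"travel":[0.35,-0.88,-0.3],"turn":0},{"travel":[0.35,-0.88,-0.3],"turn":0},{"travel":[0.35,-0.88,-0.3],"turn":0},{"travel":[-0.6,-0.6,-0.5],"turn":0}]'
python3 delta.py -300 -760 600
```

```text
t: 27.7
ee_pos: [-261.4, -774.7, 613.5]
orientation: [1.904, 2.191, 0.413]
ft_force: [-0.0, 0.2, -0.4]
width: 87.7
pos [-261.4 -774.7  613.5] toolx yaw 98.29 tilt 20.17 zaxis [ 0.337  0.073 -0.939] q [-2.01  0.87  0.09  0.4   2.36 -1.89] F [-0.   0.2 -0.4] w 87.7 t 27.7
delta [ 0.394 -0.773  0.015]
```

```bash
python3 -m crank '[{"travel":[0.8,0.45,0.35],"turn":0},{"travel":[0.8,0.45,0.35],"turn":0},{"travel":[0.8,0.45,0.35],"turn":0},{"travel":[0.7,0.6,0.35],"turn":0},{"travel":[0.5,0.75,0.35],"turn":-0.5},{"travel":[0.1,0.9,0.35],"turn":-0.8},{"travel":[0,0.92,0.35],"turn":-0.8},{"travel":[0,0.92,0.35],"turn":-0.8},{"travel":[0,0.92,0.35],"turn":-0.8},{"travel":[0,0.92,0.35],"turn":-0.8},{"travel":[0,0.92,0.35],"turn":-0.8},{"travel":[0,0.92,0.35],"turn":-0.8},{"travel":[0,0.92,0.3],"turn":-0.8}]'
python3 delta.py 400 0 420 -153
```

```text
t: 29.0
ee_pos: [202.8, -446.7, 579.6]
orientation: [0.992, 2.639, 0.195]
ft_force: [0.4, -0.4, 0.6]
width: 87.9
pos [ 202.8 -446.7  579.6] toolx yaw 137.04 tilt 19.74 zaxis [ 0.337  0.017 -0.941] q [-1.37 -0.05  1.5   0.34  1.63 -2.19] F [ 0.4 -0.4  0.6] w 87.9 t 29.0
delta [3.881 8.391 4.483]
turn total 50.62
```

```bash
python3 -m crank '[{"travel":[-0.1,0.92,0.35],"turn":-0.75},{"travel":[-0.1,0.92,0.35],"turn":-0.75},{"travel":[-0.1,0.92,0.35],"turn":-0.75},{"travel":[-0.1,0.92,0.35],"turn":-0.75},{"travel":[-0.1,0.92,0.35],"turn":-0.75},{"travel":[-0.1,0.92,0.3],"turn":-0.75},{"travel":[-0.1,0.92,0.3],"turn":-0.75},{"travel":[0,0.92,0.3],"turn":-0.75}]'
python3 delta.py 405 270 300 -153
python3 -m crank '[{"travel":[0,0.92,0.3],"turn":-0.75},{"travel":[0,0.92,0.3],"turn":-0.75},{"travel":[0,0.92,0.3],"turn":-0.75},{"travel":[0.1,0.92,0.3],"turn":-0.75},{"travel":[0.1,0.92,0.3],"turn":-0.75},{"travel":[0.1,0.92,0.3],"turn":-0.75},{"travel":[0,0,0],"turn":0}]'
python3 delta.py 405 270 300 -153
```

```text
t: 29.8
ee_pos: [436.2, -132.2, 538.6]
orientation: [0.12, 2.757, -0.003]
ft_force: [1.4, 0.0, 0.0]
width: 87.7
pos [ 436.2 -132.2  538.6] toolx yaw 174.85 tilt 21.89 zaxis [ 0.372 -0.018 -0.928] q [-0.4  -0.25  1.76  0.14  1.27 -1.9 ] F [1.4 0.  0. ] w 87.7 t 29.8
delta [3.026 7.895 4.049]
turn total 57.22
t: 30.5
ee_pos: [439.0, 155.2, 447.5]
orientation: [-0.538, 2.667, -0.125]
ft_force: [-0.2, 0.3, 0.3]
width: 87.8
pos [439.  155.2 447.5] toolx yaw -155.15 tilt 24.48 zaxis [ 0.414 -0.006 -0.91 ] q [ 0.43 -0.2   1.93 -0.21  1.04 -1.47] F [-0.2  0.3  0.3] w 87.8 t 30.5
delta [0.798 2.844 2.39 ]
turn total -0.37
```

```bash
python3 - <<'E'
import cv2
a=cv2.imread('pics/s5.png')[195:275,205:335]; b=cv2.imread('pics/w4.png')[260:400,100:460]
a=cv2.resize(a,None,fx=6,fy=6,interpolation=cv2.INTER_CUBIC); cv2.imwrite('pics/z1.png',a[:,:780])
cv2.imwrite('pics/z2.png',cv2.resize(b,None,fx=2.2,fy=2.2,interpolation=cv2.INTER_CUBIC))
E
```

```text
(no output)
```

View pics/z1.png

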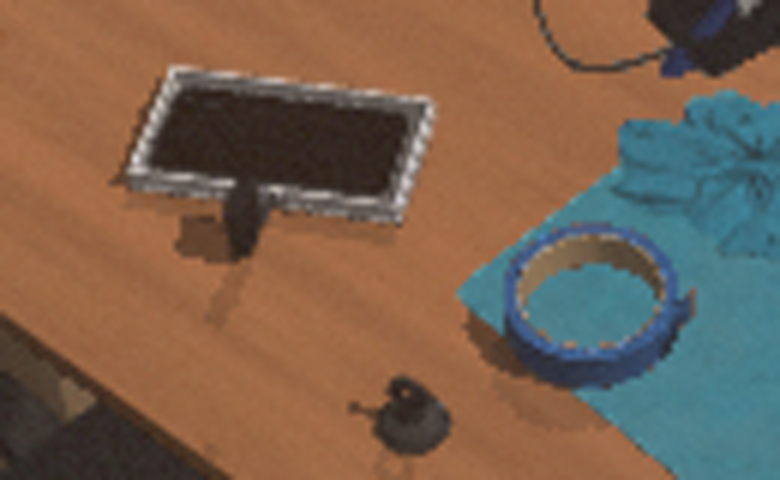

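View pics/z2.png

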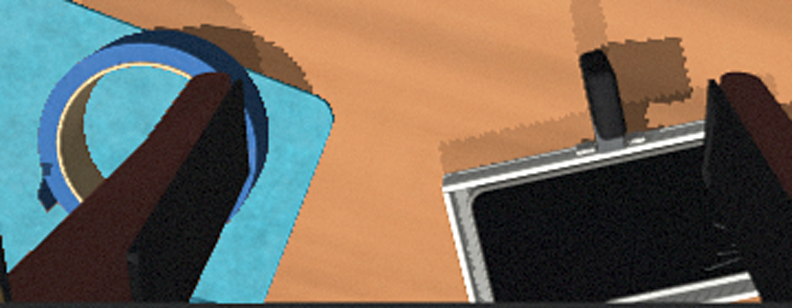

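```bash
python3 - <<'E'
from h import *
from scipy.optimize import least_squares
cs=cam("scene"); w=load('pics/w4.npz')
Ls=[(42,79,16),(42,-79,16),(-42,-79,16),(-42,79,16)]
Us=np.array([(233.7,206.7),(277.3,211.7),(271.7,230),(227,223.7)])
Lw=[(-42,-79,16),(-88,0,46)]; Uw=np.array([(301.8,343.2),(370,283)])
def f(p):
    q=(p[0],p[1],0,p[2])
    a=(proj(cs,place(q,Ls))-Us).ravel(); b=(proj(w,place(q,Lw))-Uw).ravel()*1.0
    # rim line pt
    return np.r_[a,b]
s=least_squares(f,[527,350,.45]);print(s.x,np.degrees(s.x[2]),f(s.x).round(1))
s2=least_squares(lambda p:f(p)[:8],[527,350,.45]);print('scene only',s2.x, (proj(w,place((*s2.x[:2],0,s2.x[2]),Lw))-Uw).round(1))
P=unproj(w,(420,318.2),16);Q=unproj(w,(301.8,343.2),16);print('rim line yaw',np.degrees(np.arctan2(*(P-Q)[1::-1]))-90,P,Q)
print('handle',place((*s.x[:2],0,s.x[2]),[(-73,0,30)]))
print('tape',unproj(w,(165,330),25),unproj(cs,(205+592/6,195+300/6),12),'cup',unproj(cs,(205+410/6,195+420/6),10))
c2=unproj(w,(370,283),46);c3=unproj(w,(100+612/2.2,260+138/2.2),40);print(c2,c3)
E
```

```text
[519.90096093 357.03216072   0.52838546] 30.274256870586825 [-2.8  0.3 -2.  -0.1 -1.7 -0.2 -2.9  1.1 -2.2 -2.2 -0.1  3.4]
scene only [5.25934599e+02 3.51865104e+02 5.03336587e-01] [[-8.3 -0.1]
 [-5.1  7.6]]
rim line yaw 28.53039762059352 [468.11906802 375.08863893  16.        ] [525.0448776 270.3768586  16.       ]
handle [[456.85654406 320.22996647  30.        ]]
tape [544.73481642 138.52210033  25.        ] [545.67519288 140.25957155  12.        ] cup [425.83688758 164.01065955  10.        ]
[440.8917763  311.80093846  46.        ] [476.35736712 331.29922346  40.        ]
```

```bash
python3 -m crank '[{"travel":[0,0,0],"turn":0.6},{"travel":[0,0,0],"turn":0.6},{"travel":[0,0,0],"turn":0.6},{"travel":[0,0,0],"turn":0.6},{"travel":[0,0,0],"turn":0.6},{"travel":[0,0,0],"turn":0.6},{"travel":[0,0,0],"turn":0.6}]'
python3 delta.py 490 -95 200 178.7
```

```text
t: 31.2
ee_pos: [448.1, 161.2, 465.2]
orientation: [0.046, 2.68, 0.028]
ft_force: [0.6, 0.4, -0.2]
width: 87.8
pos [448.1 161.2 465.2] toolx yaw 177.61 tilt 26.43 zaxis [ 0.445  0.012 -0.896] q [ 0.43 -0.21  1.9  -0.2   1.03 -1.04] F [ 0.6  0.4 -0.2] w 87.8 t 31.2
delta [ 1.414 -5.242  5.062]
turn total -0.19
```

```bash
python3 -m crank '[{"travel":[0.17,-0.65,0.6],"turn":0},{"travel":[0.17,-0.65,0.6],"turn":0},{"travel":[0.17,-0.65,0.6],"turn":0},{"travel":[0.17,-0.65,0.6],"turn":0},{"travel":[0.17,-0.65,0.6],"turn":0},{"travel":[0.17,-0.65,0.6],"turn":0},{"travel":[0.17,-0.65,0.6],"turn":0},{"travel":[0.17,-0.5,0.4],"turn":0}]'
python3 delta.py 490 -95 100 178.7
```

```text
t: 32.0
ee_pos: [510.2, -95.3, 242.5]
orientation: [0.052, 2.616, 0.029]
ft_force: [-0.1, 0.1, 1.0]
width: 88.1
pos [510.2 -95.3 242.5] toolx yaw 177.19 tilt 30.11 zaxis [ 0.502  0.011 -0.865] q [-0.3   0.11  2.18  0.43  0.38 -2.19] F [-0.1  0.1  1. ] w 88.1 t 32.0
delta [ 1.778 -0.095  2.263]
turn total -0.26
```

```bash
python3 -m crank '[{"travel":[0.35,0,0.6],"turn":0},{"travel":[0.35,0,0.6],"turn":0},{"travel":[0.35,0,0.6],"turn":0},{"travel":[0.35,0,0.6],"turn":0},{"travel":[0.2,0,0.4],"turn":0},{"travel":[0,0,0],"turn":0}]'
python3 delta.py 569 -95 57 178.7
```

```text
t: 32.6
ee_pos: [541.1, -98.2, 117.8]
orientation: [0.114, 2.651, -0.02]
ft_force: [-0.1, -0.7, 0.5]
width: 87.6
pos [541.1 -98.2 117.8] toolx yaw 174.97 tilt 28.0 zaxis [ 0.468 -0.034 -0.883] q [-0.24  0.41  2.18  0.84  0.11 -2.54] F [-0.1 -0.7  0.5] w 87.6 t 32.6
delta [0.084 0.104 1.332]
turn total -0.65
```

```bash
python3 -m crank '[{"travel":[0.5,0,0.6],"turn":0},{"travel":[0.5,0,0.6],"turn":0},{"travel":[0.4,0,0.4],"turn":0},{"travel":[0.3,0,0.2],"turn":0},{"travel":[0,0,0],"turn":0}]'
python3 delta.py 569 -95 57 178.7
```

```text
t: 33.1
ee_pos: [541.6, -106.4, 59.4]
orientation: [0.124, 2.736, -0.005]
ft_force: [1.0, 0.5, 1.5]
width: 88.3
pos [ 541.6 -106.4   59.4] toolx yaw 174.64 tilt 23.09 zaxis [ 0.392 -0.021 -0.92 ] q [-0.26  0.54  2.13  0.82  0.11 -2.54] F [1.  0.5 1.5] w 88.3 t 33.1
delta [-0.463  0.274  0.254]
turn total -0.71
```

```bash
python3 -m crank '[{"travel":[0.8,0.1,-0.1],"turn":0},{"travel":[0.8,0.1,-0.1],"turn":0},{"travel":[0.8,0.1,-0.1],"turn":0},{"travel":[0,0,0],"turn":0}]'
python3 delta.py 569 -95 57 178.7
```

```text
t: 33.5
ee_pos: [444.9, -85.4, 71.8]
orientation: [0.129, 2.798, 0.008]
ft_force: [0.5, 0.3, -0.2]
width: 87.5
pos [444.9 -85.4  71.8] toolx yaw 174.49 tilt 19.51 zaxis [ 0.334 -0.01  -0.943] q [-0.27  0.43  2.3   0.81  0.11 -2.54] F [ 0.5  0.3 -0.2] w 87.5 t 33.5
delta [-2.248  0.023  1.109]
turn total -0.73
```

```bash
python3 -m crank '[{"travel":[-0.3,0,-0.9],"turn":0},{"travel":[-0.3,0.2,-0.9],"turn":0},{"travel":[0,0.85,0],"turn":-0.2},{"travel":[0,0.85,0],"turn":-0.2},{"travel":[0,0.85,0],"turn":-0.2},{"travel":[0,0.85,0],"turn":0},{"travel":[0,0.85,0],"turn":0},{"travel":[0,0.85,0],"turn":0},{"travel":[0,0.8,0],"turn":0},{"travel":[0,0.4,0],"turn":0},{"travel":[0,0,0],"turn":0}]'
python3 delta.py 455 319 120 178.7
python3 - <<'E'
from h import *
cs=cam('scene'); print([unproj(cs,uv,0).round() for uv in [(190,220),(186,214)]],unproj(cs,(180,195),155).round())
E
```

```text
t: 34.6
ee_pos: [478.5, 220.3, 150.3]
orientation: [0.057, 2.757, 0.031]
ft_force: [-0.6, 0.0, 0.7]
width: 87.9
pos [478.5 220.3 150.3] toolx yaw 177.28 tilt 22.02 zaxis [ 0.375  0.014 -0.927] q [ 0.5   0.33  2.13 -0.47  0.38 -0.61] F [-0.6  0.   0.7] w 87.9 t 34.6
delta [0.749 1.938 0.413]
turn total -0.25
[array([394., 525.,   0.]), array([405., 558.,   0.])] [374. 494. 155.]
```

```bash
python3 -m crank '[{"travel":[0.2,0.6,0.05],"turn":-0.25},{"travel":[0.3,0.6,0.1],"turn":0},{"travel":[0.2,0.5,0.1],"turn":0},{"travel":[0,0,0],"turn":0}]' 0.2
python3 delta.py 451 317 100 178.7
python3 - <<'E'
from h import *
shot("wrist","pics/w7.png")
E
```

```text
t: 35.0
ee_pos: [454.7, 308.4, 130.1]
orientation: [0.025, 2.752, 0.03]
ft_force: [-0.4, 0.7, 0.1]
width: 59.4
pos [454.7 308.4 130.1] toolx yaw 178.66 tilt 22.37 zaxis [ 0.38   0.018 -0.925] q [ 0.7   0.4   2.08 -0.61  0.41 -0.33] F [-0.4  0.7  0.1] w 59.4 t 35.0
delta [0.301 0.156 0.531]
turn total -0.01
cam [325.91712298 307.35362032 234.54006454] tcp [454.72591546 308.40428113 130.06780707] [0.02499056 2.75156841 0.0302814 ] t 35.0
```

View pics/w7.png

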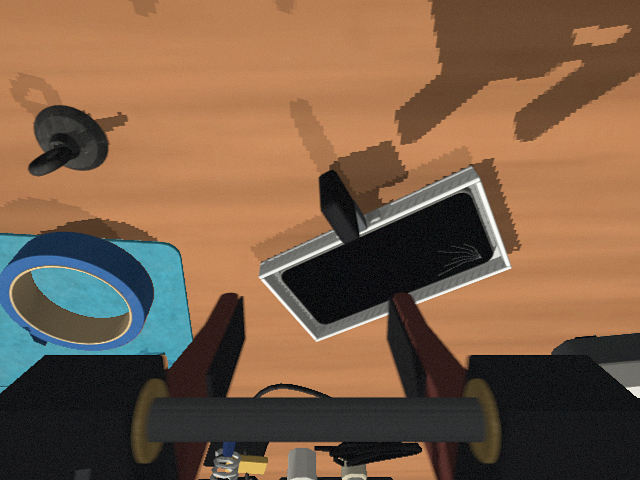

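```bash
python3 - <<'E'
from h import *
from scipy.optimize import least_squares
w=load('pics/w7.npz')
L=[(-42,79,16),(-42,-79,16),(42,79,16),(42,-79,16)]
U=np.array([(474,169),(260,266),(510,266),(318,336)])
f=lambda p:(proj(w,place((p[0],p[1],0,p[2]),L))-U).ravel()
s=least_squares(f,[520,352,.5]);print(s.x,np.degrees(s.x[2]),f(s.x).round(1))
q=(*s.x[:2],0,s.x[2])
print(place(q,[(-73,0,30),(-78,0,34),(-88,0,46)]),proj(w,place(q,[(-88,0,46),(-58,0,46)])).round())
E
```

```text
[5.21327679e+02 3.57216610e+02 4.97956341e-01] 28.530796746474785 [ 5.1  0.1 -5.   5.2  2.1 -3.4 -3.6  1.9]
[[457.19276137 322.34954233  30.        ]
 [452.79995882 319.96138703  34.        ]
 [444.01435371 315.18507644  46.        ]] [[325. 196.]
 [351. 236.]]
```

```bash
python3 - <<'E'
import cv2
from h import *
im=cv2.imread('pics/w7.png'); w=load('pics/w7.npz')
q=(521.3,357.2,0,.498)
for p in proj(w,place(q,[(-42,79,16),(-42,-79,16),(42,79,16),(42,-79,16),(-88,0,46),(-58,0,46)])): cv2.circle(im,tuple(int(v) for v in p),2,(0,0,255),-1)
cv2.imwrite('pics/z3.png',cv2.resize(im[140:350,240:530],None,fx=2.7,fy=2.7,interpolation=cv2.INTER_CUBIC))
E
```

```text
(no output)
```

View pics/z3.png

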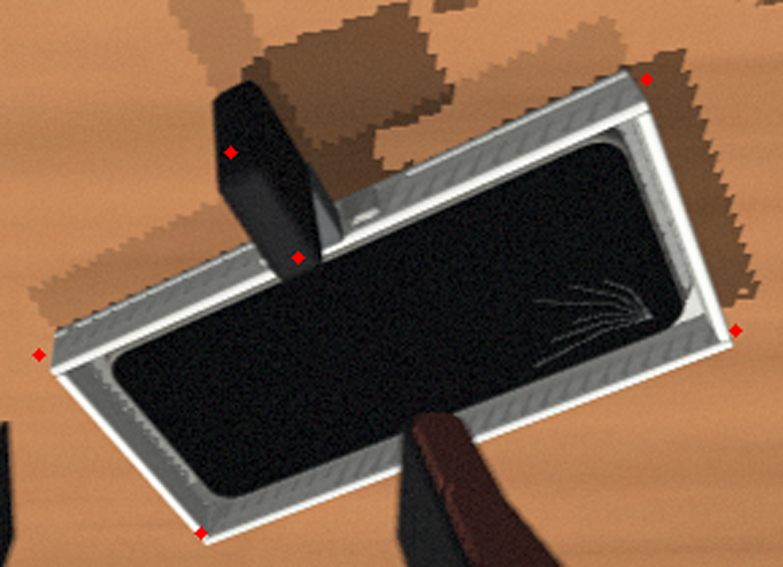

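```bash
python3 - <<'E'
from h import *
from scipy.optimize import least_squares
w=load('pics/w7.npz')
L=[(-42,79,16),(-42,-79,16),(42,79,16),(42,-79,16),(-88,0,46),(-58,0,46)]
U=np.array([(650,108),(55,373),(733,343),(207,543),(240,183),(302,268)])/2.7+[240,140]
f=lambda p:(proj(w,place((p[0],p[1],0,p[2]),L))-U).ravel()
s=least_squares(f,[520,352,.5]);print(s.x,np.degrees(s.x[2]),f(s.x).round(1))
print(place((*s.x[:2],0,s.x[2]),[(-73,0,30),(-78,0,34),(-88,0,46)]))
E
python3 delta.py 454 319 60 178.7
```

```text
[5.27006233e+02 3.59093405e+02 4.98319005e-01] 28.55157586412622 [-0.7 -2.4 -1.8 -1.   1.   1.6  0.2  1.2 -0.3 -2.3  1.5  4.4]
[[462.88396461 324.20308079  30.        ]
 [458.49202844 321.81333253  34.        ]
 [449.70815611 317.03383603  46.        ]]
pos [454.7 307.1 130.2] toolx yaw 178.64 tilt 22.34 zaxis [ 0.38   0.017 -0.925] q [ 0.7   0.4   2.08 -0.61  0.42 -0.33] F [ 0.2 -0.4 -0.5] w 55.3 t 35.05
delta [0.551 0.205 1.297]
turn total -0.01
```

```bash
python3 -m crank '[{"travel":[0.18,0.12,0.4],"turn":0},{"travel":[0.18,0.08,0.4],"turn":0},{"travel":[0.15,0.05,0.35],"turn":0},{"travel":[0,0,0],"turn":0}]' 0.05
python3 delta.py 456 320 32 178.7
```

```text
t: 35.45
ee_pos: [456.1, 316.8, 69.0]
orientation: [0.032, 2.749, 0.03]
ft_force: [-0.6, -0.2, -0.4]
width: 46.6
pos [456.1 316.8  69. ] toolx yaw 178.35 tilt 22.49 zaxis [ 0.382  0.017 -0.924] q [ 0.71  0.53  2.08 -0.85  0.32 -0.05] F [-0.6 -0.2 -0.4] w 46.6 t 35.45
delta [0.286 0.045 0.685]
turn total -0.06
```

```bash
python3 -m crank '[{"travel":[0.12,0.03,0.28],"turn":-0.05},{"travel":[0.1,0.02,0.24],"turn":0},{"travel":[0.05,0,0.1],"turn":0},{"travel":[0,0,0],"turn":0}]' 0.05
python3 delta.py 456 320 32 178.7
python3 - <<'E'
from h import *
shot("wrist","pics/w8.png")
E
```

```text
t: 35.85
ee_pos: [458.9, 315.4, 38.5]
orientation: [0.033, 2.746, 0.027]
ft_force: [-0.1, -0.2, 0.4]
width: 45.8
pos [458.9 315.4  38.5] toolx yaw 178.34 tilt 22.66 zaxis [ 0.385  0.015 -0.923] q [ 0.71  0.6   2.08 -1.03  0.28  0.14] F [-0.1 -0.2  0.4] w 45.8 t 35.85
delta [0.107 0.087 0.099]
turn total -0.06
cam [329.60185038 315.22965715 142.35127245] tcp [458.93324792 315.43404527  38.54029129] [0.03267494 2.74630278 0.02741105] t 35.85
```

View pics/w8.png

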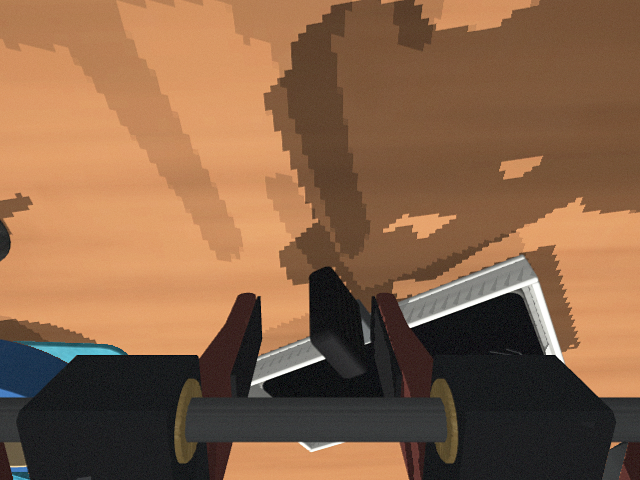

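```bash
python3 -m crank '[{"travel":[0.12,0.12,0.13],"turn":0},{"travel":[0,0,0],"turn":0}]' 0.05
python3 -m crank '[{"travel":[0,0,0],"turn":0},{"travel":[0,0,0],"turn":0},{"travel":[0,0,0],"turn":0},{"travel":[0,0,0],"turn":0},{"travel":[0,0,0],"turn":0},{"travel":[0,0,0],"turn":0},{"travel":[0,0,0],"turn":0}]' -1
python3 delta.py 456 320 32 178.7
python3 - <<'E'
from h import *
shot("wrist","pics/w9.png")
E
```

```text
t: 36.1
ee_pos: [457.8, 321.0, 33.1]
orientation: [0.036, 2.743, 0.029]
ft_force: [1.0, 0.2, -0.0]
width: 46.2
t: 36.8
ee_pos: [459.0, 320.8, 35.8]
orientation: [0.036, 2.741, 0.032]
ft_force: [0.7, 0.6, -0.7]
width: 22.3
pos [459.  320.8  35.8] toolx yaw 178.14 tilt 22.96 zaxis [ 0.39   0.017 -0.921] q [ 0.72  0.61  2.07 -1.07  0.28  0.18] F [ 0.7  0.6 -0.7] w 22.3 t 36.8
delta [ 0.086 -0.02   0.047]
turn total -0.1
cam [329.1951375  320.51859019 138.98827445] tcp [459.0461139  320.84048141  35.84941457] [0.03627856 2.74103239 0.03194215] t 36.8
```

View pics/w9.png

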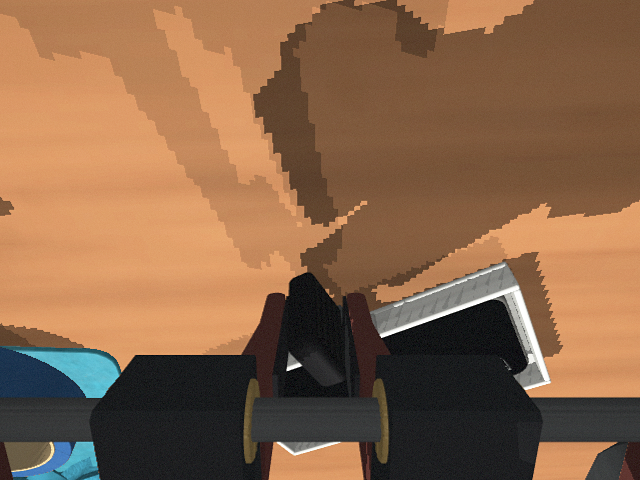

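```bash
python3 -m crank '[{"travel":[0,0,0],"turn":0},{"travel":[0,0,0],"turn":0},{"travel":[0,0,0],"turn":0},{"travel":[0,0,0],"turn":0}]' -1
python3 delta.py 456 320 32 178.7
```

```text
t: 37.25
ee_pos: [459.0, 320.8, 35.7]
orientation: [0.036, 2.741, 0.032]
ft_force: [0.2, 0.1, -1.2]
width: 22.1
pos [459.  320.8  35.7] toolx yaw 178.14 tilt 22.96 zaxis [ 0.39   0.017 -0.921] q [ 0.72  0.61  2.07 -1.07  0.28  0.18] F [ 0.2  0.1 -1.2] w 22.1 t 37.25
delta [ 0.084 -0.02   0.044]
turn total -0.1
```

```bash
python3 -m crank '[{"travel":[0,0,0],"turn":0.7},{"travel":[0,0,0],"turn":0.7},{"travel":[0,0,0],"turn":0.7},{"travel":[0,0,0],"turn":0.7},{"travel":[0,0,0],"turn":0.7},{"travel":[0,0,0],"turn":0.7},{"travel":[0,0,0],"turn":0.7},{"travel":[0,0,0],"turn":0}]' -1
python3 delta.py 456 320 32 178.7
python3 - <<'E'
from h import *
shot("scene","pics/s10.png")
shot("wrist","pics/w10.png")
E
```

```text
t: 38.05
ee_pos: [472.4, 323.7, 45.0]
orientation: [0.71, 2.636, 0.174]
ft_force: [4.6, -2.7, 5.1]
width: 13.7
pos [472.4 323.7  45. ] toolx yaw 147.4 tilt 24.37 zaxis [ 0.412  0.015 -0.911] q [ 0.71  0.6   2.06 -1.08  0.3   0.68] F [ 4.6 -2.7  5.1] w 13.7 t 38.05
delta [ 0.313 -0.27   0.101]
turn total -5.46
cam [-124.93840499 -470.82125721 1128.69388723] tcp [472.44038792 323.67770785  45.03596486] [0.70981405 2.63599204 0.17411965] t 38.05
cam [349.65944754 361.13262424 149.94435026] tcp [472.48619176 323.71364668  45.09613202] [0.70821496 2.63630063 0.17391254] t 38.1
```

View pics/w10.png

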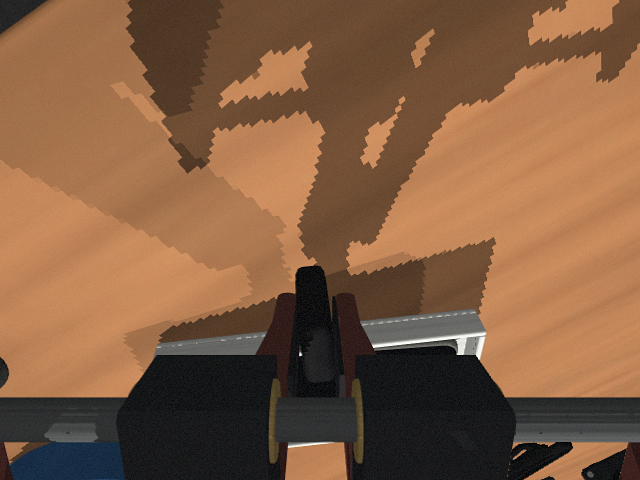

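```bash
python3 - <<'E'
import cv2
a=cv2.imread('pics/s10.png')[170:290,160:330]
cv2.imwrite('pics/z4.png',cv2.resize(a,None,fx=4.5,fy=4.5,interpolation=cv2.INTER_CUBIC))
E
```

```text
(no output)
```

View pics/z4.png

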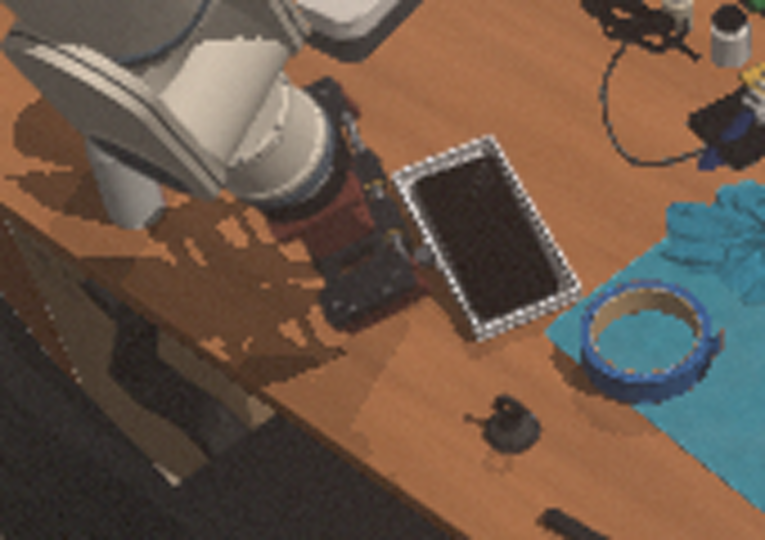

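```bash
python3 -m crank '[{"travel":[0,0,0],"turn":-0.7},{"travel":[0,0,0],"turn":-0.7},{"travel":[0,0,0],"turn":-0.7},{"travel":[0,0,0],"turn":-0.7},{"travel":[0,0,0],"turn":-0.7},{"travel":[0,0,0],"turn":-0.7},{"travel":[0,0,0],"turn":-0.7},{"travel":[0,0,0],"turn":0}]' -1
python3 delta.py 456 320 32 178.7
python3 - <<'E'
from h import *
shot("wrist","pics/w11.png")
E
```

```text
t: 38.95
ee_pos: [470.2, 319.7, 43.6]
orientation: [0.026, 2.72, 0.016]
ft_force: [-0.2, -0.4, -3.6]
width: 12.0
pos [470.2 319.7  43.6] toolx yaw 178.68 tilt 24.14 zaxis [ 0.409  0.008 -0.913] q [ 0.71  0.6   2.06 -1.08  0.3   0.17] F [-0.2 -0.4 -3.6] w 12.0 t 38.95
delta [ 0.354 -0.002  0.096]
turn total -0.0
cam [338.19575544 320.02851752 144.04021537] tcp [470.18795216 319.68023251  43.63718079] [0.02639098 2.72027535 0.01640404] t 38.95
```

View pics/w11.png

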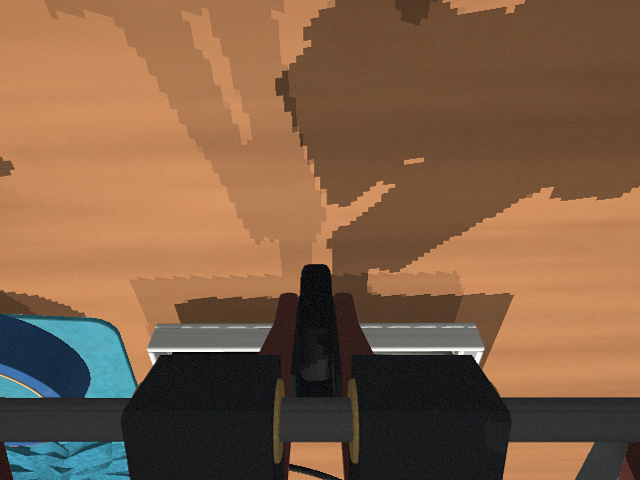

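```bash
python3 -m crank '[{"travel":[0,0,-0.3],"turn":0},{"travel":[0.1,0,-0.4],"turn":0},{"travel":[0.1,0,-0.4],"turn":0},{"travel":[0,0,0],"turn":0}]' -1
python3 delta.py 440 320 80 178.7
python3 - <<'E'
from h import *
shot("wrist","pics/w12.png"); shot("side","pics/d12.png"); shot("scene","pics/s12.png")
im=cv2.imread('pics/d12.png')[270:400,180:340]; im2=cv2.imread('pics/s12.png')[180:280,180:320]
cv2.imwrite('pics/z5.png',cv2.hconcat([cv2.resize(im,(400,325),interpolation=3),cv2.resize(im2,(400,325),interpolation=3)]))
E
```

```text
t: 39.4
ee_pos: [436.7, 317.9, 89.2]
orientation: [0.042, 2.724, 0.014]
ft_force: [-0.0, -0.8, -2.7]
width: 12.2
pos [436.7 317.9  89.2] toolx yaw 178.0 tilt 23.93 zaxis [ 0.406  0.004 -0.914] q [ 0.76  0.48  2.11 -0.89  0.36  0.03] F [-0.  -0.8 -2.7] w 12.2 t 39.4
delta [0.015 0.042 0.196]
turn total -0.12
cam [305.07205899 319.62481166 190.13134204] tcp [436.66086861 317.86380709  89.22625997] [0.04245324 2.72374369 0.01448383] t 39.4
cam [-167.24848807 1097.76528157  696.46083442] tcp [437.11960934 317.84269634  88.58100337] [0.04220449 2.72387617 0.01410315] t 39.45
cam [-124.93840499 -470.82125721 1128.69388723] tcp [437.4399794  317.84746057  88.11113963] [0.04154141 2.72409881 0.01357168] t 39.5
```

View pics/z5.png

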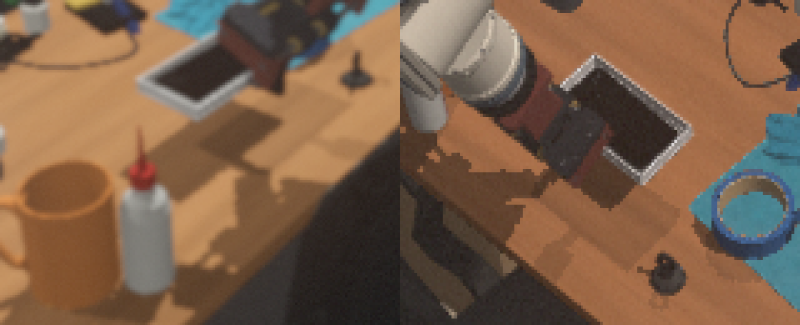

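View pics/w12.png

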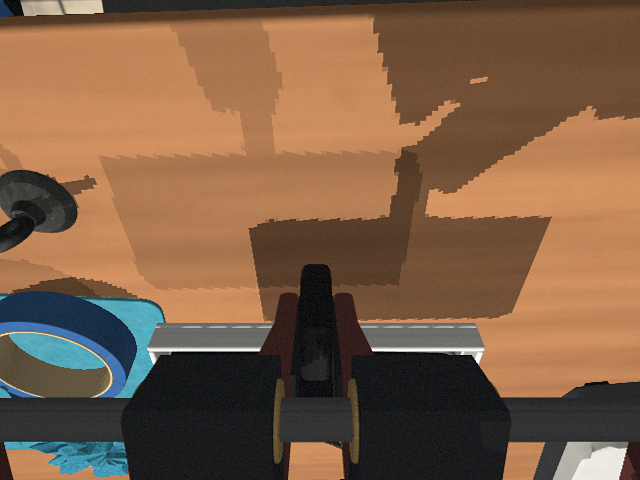

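```bash
cat > fith.py <<'E'
from h import *
from scipy.optimize import least_squares
w=load('pics/w12.npz'); cs=cam('scene')
def tr(p,P):
    return R.from_euler('ZYX',[p[3],p[4],p[5]]).apply(np.array(P,float))+p[:3]
Lw=[(-42,79,16),(-42,-79,16),(-42,79,0),(-42,-79,0)];Uw=np.array([(484.5,351),(148,351),(475,325),(157,325)])
Ls=[(42,79,16),(42,-79,16)];Us=np.array([(249,197.5),(282.2,220)])
f=lambda p:np.r_[(proj(w,tr(p,Lw))-Uw).ravel(),(proj(cs,tr(p,Ls))-Us).ravel()*.7,(p[5]*57)*.5]
s=least_squares(f,[510,318,50,-.03,0,0]);p=s.x
print(p[:3].round(1),np.degrees(p[3:]).round(1),f(p).round(1))
print('handle',tr(p,[(-73,0,30),(-88,0,46)]).round(1)); 
g=np.array([436.7,317.9,89.2])-2*np.array([.406,.004,-.914]); print('grasp in tray',R.from_euler('ZYX',[p[3],p[4],p[5]]).inv().apply(g-p[:3]).round(1))
E
python3 fith.py
```

```text
[512.3 315.9  54.5] [-3.   1.2 -0.1] [ 0.1  0.5  0.   0.7 -0.4 -0.5  0.1 -0.9 -0.3 -1.  -0.4 -0.9 -0.1]
handle [[440.1 319.7  86.1]
 [425.4 320.5 102.4]]
grasp in tray [-77.2  -2.   34.9]
```

```bash
python3 -m crank '[{"travel":[0,-0.3,0],"turn":-0.1},{"travel":[0,-0.5,0],"turn":-0.1},{"travel":[0,-0.6,0],"turn":-0.1},{"travel":[0,-0.6,0],"turn":0},{"travel":[0,-0.6,0],"turn":0},{"travel":[0,-0.6,0],"turn":0}]' -1
python3 delta.py 450 -94.6 80 179.7
```

```text
t: 40.15
ee_pos: [439.7, 157.2, 83.9]
orientation: [0.001, 2.732, 0.008]
ft_force: [1.1, 0.4, -2.6]
width: 11.8
pos [439.7 157.2  83.9] toolx yaw 179.86 tilt 23.5 zaxis [ 0.399  0.006 -0.917] q [ 0.42  0.42  2.3  -1.31  0.16  0.12] F [ 1.1  0.4 -2.6] w 11.8 t 40.15
delta [-0.17  -5.037  0.125]
turn total 0.03
```

```bash
python3 -m crank '[{"travel":[-0.25,-0.3,-0.45],"turn":0},{"travel":[-0.2,-0.6,-0.4],"turn":0},{"travel":[0,-0.65,0],"turn":0},{"travel":[0,-0.65,0],"turn":0},{"travel":[0,-0.65,0],"turn":0},{"travel":[0,-0.65,0],"turn":0}]' -1
python3 delta.py 460 -94.6 130 179.7
```

```text
t: 40.75
ee_pos: [444.6, 36.9, 113.5]
orientation: [0.011, 2.749, -0.012]
ft_force: [-0.3, 0.8, -3.7]
width: 11.9
pos [444.6  36.9 113.5] toolx yaw 179.64 tilt 22.48 zaxis [ 0.382 -0.01  -0.924] q [ 0.08  0.31  2.34 -0.39  0.11 -1.1 ] F [-0.3  0.8 -3.7] w 11.9 t 40.75
delta [-0.426 -2.629 -0.161]
turn total -0.01
```

```bash
python3 -m crank '[{"travel":[-0.1,-0.5,0],"turn":0},{"travel":[-0.1,-0.55,0],"turn":0},{"travel":[-0.1,-0.55,0],"turn":0},{"travel":[-0.1,-0.5,0],"turn":0},{"travel":[0,-0.3,0],"turn":0},{"travel":[0,0,0],"turn":0}]' -1
python3 delta.py 460 -94.6 100 179.7
```

```text
t: 41.35
ee_pos: [457.0, -59.7, 115.8]
orientation: [0.02, 2.761, -0.016]
ft_force: [0.7, 0.2, -3.7]
width: 11.6
pos [457.  -59.7 115.8] toolx yaw 179.26 tilt 21.83 zaxis [ 0.372 -0.014 -0.928] q [-0.19  0.32  2.3   0.38  0.16 -2.11] F [ 0.7  0.2 -3.7] w 11.6 t 41.35
delta [ 0.054 -0.695  0.326]
turn total -0.08
```

```bash
python3 -m crank '[{"travel":[0,-0.35,0.05],"turn":-0.05},{"travel":[0.1,-0.35,0.2],"turn":0},{"travel":[0.1,-0.05,0.3],"turn":0},{"travel":[0.1,0,0.25],"turn":0},{"travel":[0,0,0],"turn":0}]' -1
python3 delta.py 462 -94.6 62 179.7
```

```text
t: 41.85
ee_pos: [461.4, -95.5, 78.0]
orientation: [0.023, 2.783, -0.029]
ft_force: [-0.3, 0.8, -1.7]
width: 11.7
pos [461.4 -95.5  78. ] toolx yaw 179.22 tilt 20.59 zaxis [ 0.351 -0.023 -0.936] q [-0.28  0.43  2.28  0.72  0.11 -2.53] F [-0.3  0.8 -1.7] w 11.7 t 41.85
delta [0.1   0.025 0.303]
turn total -0.08
```

```bash
python3 -m crank '[{"travel":[0.05,0.03,0.15],"turn":-0.05},{"travel":[0,0,0],"turn":0}]' -1
python3 delta.py 490 -95 68.5 179.7
python3 - <<'E'
from h import *
shot("wrist","pics/w13.png"); shot("scene","pics/s13.png"); shot("side","pics/d13.png")
im=cv2.imread('pics/d13.png')[200:300,250:370]; im2=cv2.imread('pics/s13.png')[190:320,290:450]
cv2.imwrite('pics/z6.png',cv2.hconcat([cv2.resize(im,(390,325),interpolation=3),cv2.resize(im2,(400,325),interpolation=3)]))
E
```

```text
t: 42.05
ee_pos: [463.2, -93.4, 72.6]
orientation: [0.011, 2.79, -0.027]
ft_force: [-0.4, 0.4, -2.4]
width: 12.1
pos [463.2 -93.4  72.6] toolx yaw 179.74 tilt 20.19 zaxis [ 0.344 -0.02  -0.939] q [-0.27  0.44  2.27  0.72  0.11 -2.54] F [-0.4  0.4 -2.4] w 12.1 t 42.05
delta [-0.476 -0.025  0.263]
turn total 0.01
cam [338.43027559 -90.28068179 181.85451505] tcp [463.1579832  -93.39057217  72.61809775] [ 0.0111058   2.78963394 -0.02739845] t 42.05
cam [-124.93840499 -470.82125721 1128.69388723] tcp [463.08955173 -93.40661713  72.86656468] [ 0.01143304  2.7893027  -0.02738997] t 42.1
cam [-167.24848807 1097.76528157  696.46083442] tcp [463.07147903 -93.54778523  73.0675967 ] [ 0.0121113   2.78891267 -0.02756185] t 42.15
```

View pics/z6.png

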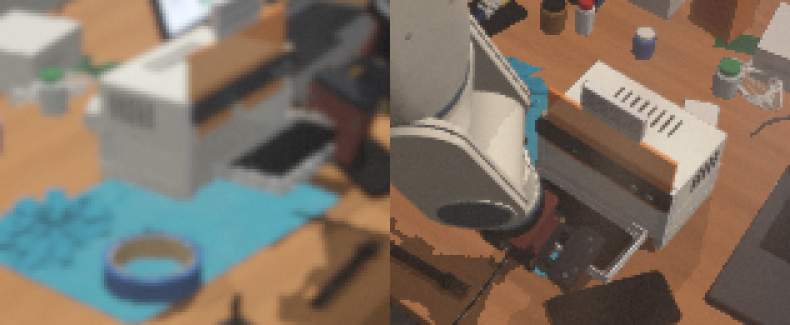

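View pics/w13.png

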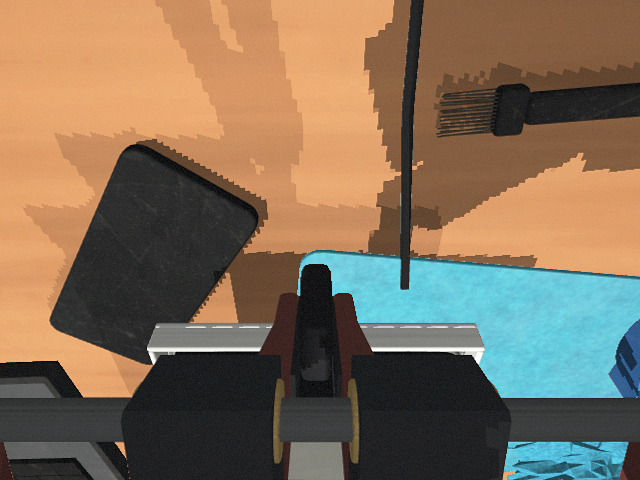

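```bash
sed -e "s/w12.npz/w13.npz/" -e "s/\*\.7,(p\[5\]\*57)\*\.5/*0,(p[5]*57)*.5/" -e "s/510,318,50/535,-95,40/" fith.py > fith2.py; sed -i "s/^g=.*//;s/^print('handle.*//" fith2.py; cat >> fith2.py <<'E'
# rigid transform from w12 fit instead
def T(rv,t): M=np.eye(4);M[:3,:3]=R.from_rotvec(rv).as_matrix();M[:3,3]=t;return M
A=T([0.042,2.724,0.014],[436.7,317.9,89.2]); B=np.eye(4);B[:3,:3]=R.from_euler('ZYX',np.radians([-3,1.2,-.1])).as_matrix();B[:3,3]=[512.3,315.9,54.5]
rel=np.linalg.inv(A)@B
o=ctrl.get_obs();C=T(o['orientation'],o['ee_pos'])@rel
e=R.from_matrix(C[:3,:3]).as_euler('ZYX',degrees=True)
a=-0.0223;d=C[:3,3]-[657.25,-97.24,0];b=[np.cos(a)*d[0]+np.sin(a)*d[1],-np.sin(a)*d[0]+np.cos(a)*d[1],d[2]]
print('tray',C[:3,3].round(1),'ypr',e.round(1),'in box',np.round(b,1),'t',o['t'])
F=(C@np.array([[42,79,0,1],[42,-79,0,1],[-42,79,0,1],[-42,-79,0,1]]).T)[2];print('bottom z',F.round(1))
v=R.from_rotvec(o['orientation']).as_matrix().T@np.array([np.cos(a),np.sin(a),0]);print('fwd',v.round(3),'F',o['ft_force'].round(1),'tcp',o['ee_pos'].round(1),'w',round(o['width'],1),'q',o['qpos'].round(2))
E
python3 fith2.py
```

```text
[536.9 -95.   35.1] [-0.3  2.1 -0.7] [ 0.2  0.2 -0.5  0.1 -0.2 -0.2  0.6 -0.1  0.   0.   0.   0.  -0.4]
tray [536.3 -95.7  33.7] ypr [-2.2  4.8 -2.1] in box [-121.    -1.2   33.7] t 42.2
bottom z [27.3 33.1 34.3 40.2]
fwd [-0.938 -0.01   0.346] F [-0.2 -0.  -3.4] tcp [463.1 -93.7  73.2] w 11.5 q [-0.27  0.44  2.27  0.72  0.11 -2.54]
```

```bash
python3 -m crank '[{"travel":[-0.188,0.02,0.07],"turn":-0.05},{"travel":[-0.188,0,0.07],"turn":0},{"travel":[-0.188,0,0.07],"turn":0},{"travel":[-0.188,0,0.07],"turn":0},{"travel":[0,0,0],"turn":0}]' -1
python3 fith2.py | tail -3
```

```text
t: 42.7
ee_pos: [504.2, -92.5, 74.9]
orientation: [0.003, 2.787, -0.03]
ft_force: [-0.9, -0.3, -3.4]
width: 11.8
tray [577.5 -94.2  35.6] ypr [-1.9  4.7 -2.3] in box [-79.8   1.2  35.6] t 42.7
bottom z [29.  35.3 35.9 42.2]
fwd [-0.937 -0.016  0.348] F [-0.9 -0.3 -3.4] tcp [504.2 -92.5  74.9] w 11.8 q [-0.24  0.47  2.19  0.44  0.15 -2.23]
```

```bash
python3 -m crank '[{"travel":[-0.16,-0.03,0.13],"turn":0},{"travel":[-0.18,-0.02,0.09],"turn":0},{"travel":[-0.188,0,0.07],"turn":0},{"travel":[0,0,0],"turn":0}]' -1
python3 fith2.py | tail -3
```

```text
t: 43.1
ee_pos: [534.5, -95.3, 70.4]
orientation: [0.003, 2.787, -0.029]
ft_force: [0.7, 0.1, -3.2]
width: 11.9
tray [607.8 -97.   31. ] ypr [-1.9  4.7 -2.3] in box [-49.4  -0.9  31. ] t 43.1
bottom z [24.4 30.6 31.4 37.6]
fwd [-0.938 -0.017  0.347] F [ 0.7  0.1 -3.2] tcp [534.5 -95.3  70.4] w 11.9 q [-0.23  0.5   2.13  0.35  0.17 -2.14]
```

```bash
python3 -m crank '[{"travel":[-0.188,0.02,0.07],"turn":0},{"travel":[-0.188,0,0.07],"turn":0},{"travel":[0,0,0],"turn":0}]' -1
python3 fith2.py | tail -3
```

```text
t: 43.4
ee_pos: [553.1, -94.2, 69.4]
orientation: [0.003, 2.79, -0.028]
ft_force: [0.2, 0.1, -2.9]
width: 11.5
tray [626.2 -95.8  29.8] ypr [-1.9  4.9 -2.2] in box [-31.    0.7  29.8] t 43.4
bottom z [23.2 29.3 30.4 36.4]
fwd [-0.939 -0.017  0.345] F [ 0.2  0.1 -2.9] tcp [553.1 -94.2  69.4] w 11.5 q [-0.22  0.52  2.09  0.29  0.19 -2.06]
```

```bash
python3 -m crank '[{"travel":[-0.17,-0.01,0.06],"turn":0},{"travel":[-0.15,0,0.06],"turn":0},{"travel":[0,0,0],"turn":0}]' -1
python3 fith2.py | tail -3
```

```text
t: 43.7
ee_pos: [569.5, -94.7, 68.7]
orientation: [0.004, 2.792, -0.027]
ft_force: [-0.4, 0.1, -2.8]
width: 11.5
tray [642.6 -96.3  29. ] ypr [-1.9  5.  -2.2] in box [-14.7   0.6  29. ] t 43.7
bottom z [22.3 28.3 29.7 35.6]
fwd [-0.939 -0.017  0.343] F [-0.4  0.1 -2.8] tcp [569.5 -94.7  68.7] w 11.5 q [-0.21  0.54  2.05  0.25  0.22 -2.02]
```

```bash
python3 -m crank '[{"travel":[-0.04,0,0.16],"turn":0},{"travel":[0,0,0.1],"turn":0},{"travel":[0,0,0],"turn":0}]' -1
python3 fith2.py | tail -3
python3 -m crank '[{"travel":[-0.12,0,0.1],"turn":0},{"travel":[-0.12,0,0.08],"turn":0},{"travel":[0,0,0],"turn":0}]' -1
python3 fith2.py | tail -3
```

```text
t: 44.0
ee_pos: [575.4, -94.9, 57.5]
orientation: [0.005, 2.792, -0.026]
ft_force: [-2.0, 1.7, 4.1]
width: 12.1
tray [648.5 -96.6  17.8] ypr [-1.9  5.  -2.1] in box [-8.7  0.5 17.8] t 44.0
bottom z [11.2 17.  18.5 24.4]
fwd [-0.939 -0.016  0.343] F [-2.   1.7  4.1] tcp [575.4 -94.9  57.5] w 12.1 q [-0.21  0.56  2.04  0.27  0.2  -2.04]
t: 44.3
ee_pos: [582.7, -94.9, 53.5]
orientation: [0.009, 2.801, -0.021]
ft_force: [2.3, 2.0, 2.1]
width: 12.2
tray [655.4 -96.6  13.1] ypr [-2.   5.6 -1.9] in box [-1.9  0.6 13.1] t 44.3
bottom z [ 6.4 11.7 14.6 19.9]
fwd [-0.943 -0.014  0.334] F [2.3 2.  2.1] tcp [582.7 -94.9  53.5] w 12.2 q [-0.21  0.58  2.02  0.25  0.22 -2.01]
```

```bash
python3 - <<'E'
from h import *
shot("wrist","pics/w14.png"); shot("side","pics/d14.png")
im=cv2.imread('pics/d14.png')[200:290,260:370]
cv2.imwrite('pics/z7.png',cv2.resize(im,None,fx=6,fy=6,interpolation=3))
E
```

```text
cam [459.23393343 -92.52278979 164.27100934] tcp [582.65891195 -94.88613123  53.54293059] [ 0.00867843  2.80144815 -0.02140618] t 44.3
cam [-167.24848807 1097.76528157  696.46083442] tcp [582.94096524 -94.98070732  53.61790597] [ 0.00851961  2.80067004 -0.02186198] t 44.35
```

View pics/w14.png

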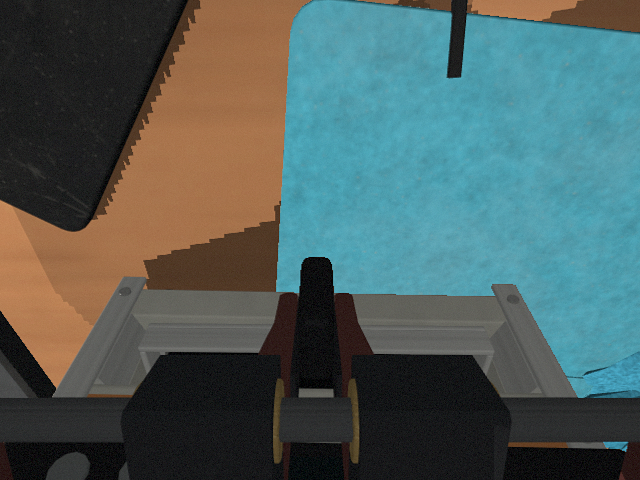

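View pics/z7.png

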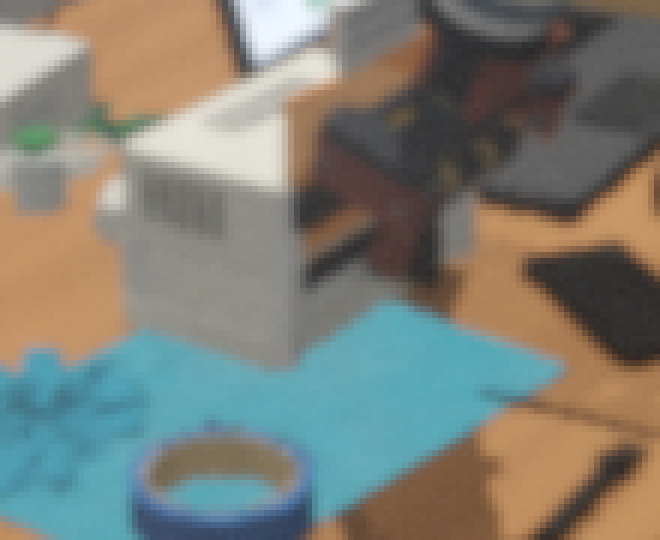

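```bash
python3 - <<'E'
from h import *
w=load('pics/w14.npz')
a=-0.0223
def tb(P): d=P-np.array([657.25,-97.24,0]); return np.array([np.cos(a)*d[0]+np.sin(a)*d[1],-np.sin(a)*d[0]+np.cos(a)*d[1],d[2]]).round(1)
for uv,z in [((210,293),24),((430,296),24),((210,316),24),((200,330),24),((150,352),40),((488,353),40),((430,352),40),((125,280),24),((507,286),24),((316,258),70)]: print(uv,z,tb(unproj(w,uv,z)))
E
python3 fith2.py | tail -1
python3 -c "
import cv2
im=cv2.imread('pics/w14.png')[250:400,90:560]; cv2.imwrite('pics/z8.png',cv2.resize(im,None,fx=1.7,fy=1.7,interpolation=3))"
```

```text
(210, 293) 24 [-69.5 -47.5  24. ]
(430, 296) 24 [-70.3  51.   24. ]
(210, 316) 24 [-54.9 -49.4  24. ]
(200, 330) 24 [-45.3 -55.6  24. ]
(150, 352) 40 [-47.7 -73.9  40. ]
(488, 353) 40 [-51.6  76.6  40. ]
(430, 352) 40 [-51.5  51.   40. ]
(125, 280) 24 [-76.2 -84.   24. ]
(507, 286) 24 [-77.   83.5  24. ]
(316, 258) 70 [-125.7   -0.    70. ]
fwd [-0.942 -0.014  0.335] F [-5.3 -2.7  5.8] tcp [583.1 -95.   53.5] w 11.9 q [-0.21  0.58  2.02  0.25  0.22 -2.01]
```

View pics/z8.png

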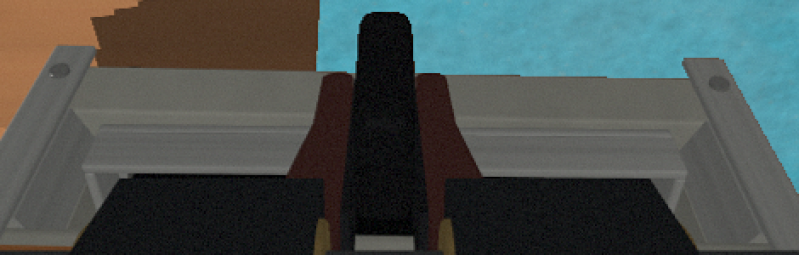

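```bash
python3 -m crank '[{"travel":[-0.15,0,0.06],"turn":0},{"travel":[-0.15,0,0.05],"turn":0}]' -1
python3 fith2.py | tail -1
python3 - <<'E'
from h import *
shot("wrist","pics/w15.png")
im=cv2.imread('pics/w15.png')[250:400,90:560]; cv2.imwrite('pics/z9.png',cv2.resize(im,None,fx=1.7,fy=1.7,interpolation=3))
E
```

```text
t: 44.6
ee_pos: [585.8, -94.2, 51.2]
orientation: [0.01, 2.823, -0.014]
ft_force: [-66.0, -16.9, 65.1]
width: 12.3
fwd [-0.949 -0.014  0.314] F [-66.  -16.9  65.1] tcp [585.8 -94.2  51.2] w 12.3 q [-0.21  0.59  2.    0.22  0.25 -1.97]
cam [464.67283297 -92.41460975 164.54120587] tcp [585.76815495 -94.18869434  51.2496146 ] [ 0.00979044  2.82267733 -0.01415796] t 44.6
```

View pics/z9.png

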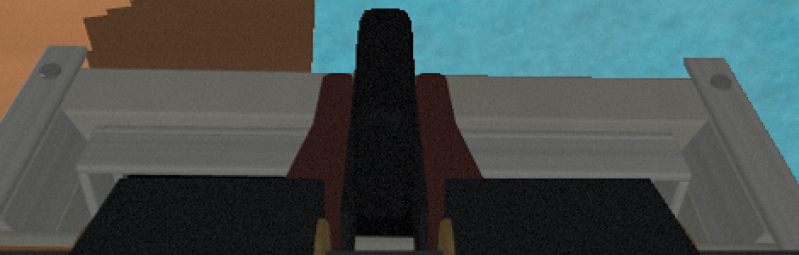

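```bash
python3 -m crank '[{"travel":[0.15,0,-0.1],"turn":0},{"travel":[0,0,0],"turn":0}]' -0.5
python3 fith2.py | tail -1
```

```text
t: 44.85
ee_pos: [575.1, -94.7, 53.9]
orientation: [0.013, 2.824, -0.014]
ft_force: [0.5, 0.0, 0.5]
width: 21.3
fwd [-0.95  -0.012  0.312] F [0.5 0.  0.5] tcp [575.1 -94.7  53.9] w 21.3 q [-0.21  0.57  2.02  0.23  0.24 -1.99]
```

```bash
python3 -m crank '[{"travel":[0,0,0],"turn":0},{"travel":[0.1,0,-0.1],"turn":0},{"travel":[0.3,0,-0.4],"turn":0},{"travel":[0.4,0,-0.6],"turn":0},{"travel":[0.2,0,-0.6],"turn":0},{"travel":[0,0,0],"turn":0}]' -0.2
python3 fith2.py | tail -1
python3 - <<'E'
from h import *
shot("wrist","pics/w16.png")
E
```

```text
t: 45.45
ee_pos: [502.6, -93.2, 119.5]
orientation: [0.009, 2.82, -0.016]
ft_force: [0.3, -0.7, -0.5]
width: 35.2
fwd [-0.949 -0.014  0.316] F [ 0.3 -0.7 -0.5] tcp [502.6 -93.2 119.5] w 35.2 q [-0.24  0.37  2.16  0.22  0.31 -2.  ]
cam [381.18675554 -91.31884013 232.43705682] tcp [502.60490826 -93.20692421 119.49942112] [ 0.00925341  2.81976534 -0.01559609] t 45.45
```

View pics/w16.png

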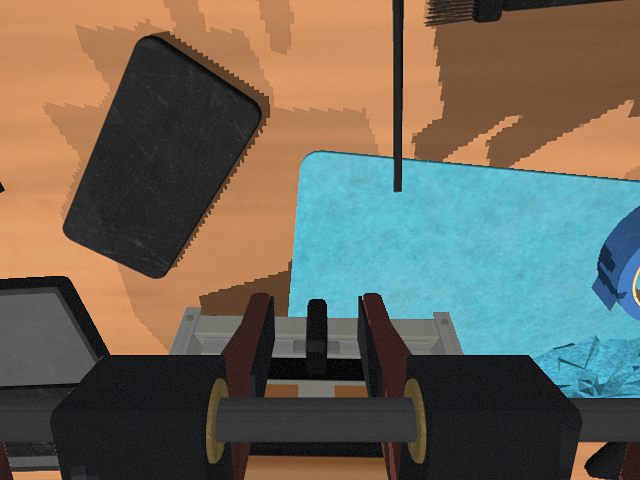

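```bash
python3 - <<'E'
from h import *
w=load('pics/w16.npz')
a=-0.0223
def tb(P): d=P-np.array([657.25,-97.24,0]); return np.array([np.cos(a)*d[0]+np.sin(a)*d[1],-np.sin(a)*d[0]+np.cos(a)*d[1],d[2]]).round(1)
for uv,z in [((316,300),70),((200,309),24),((430,316),24),((316,318),24)]: print(uv,z,tb(unproj(w,uv,z)))
im=cv2.imread('pics/w16.png')[285:400,160:480]; cv2.imwrite('pics/z10.png',cv2.resize(im,None,fx=2.4,fy=2.4,interpolation=3))
E
```

```text
(316, 300) 70 [-129.3    0.2   70. ]
(200, 309) 24 [-77.7 -77.8  24. ]
(430, 316) 24 [-74.9  77.9  24. ]
(316, 318) 24 [-71.2   0.6  24. ]
```

View pics/z10.png

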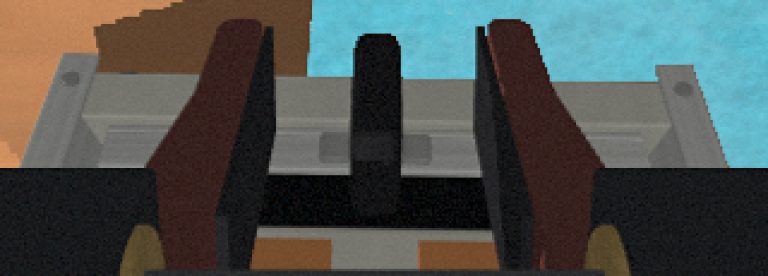

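```bash
python3 -m crank '[{"travel":[-0.27,0,-0.85],"turn":0},{"travel":[-0.27,0,-0.85],"turn":0},{"travel":[-0.25,0,-0.8],"turn":0},{"travel":[-0.1,0,-0.3],"turn":0},{"travel":[0,0,0],"turn":0}]' -1
python3 delta.py 593.5 -95.5 248
```

```text
t: 46.0
ee_pos: [506.7, -91.8, 265.4]
orientation: [0.008, 2.825, -0.013]
ft_force: [0.5, -0.6, -0.8]
width: 0.7
pos [506.7 -91.8 265.4] toolx yaw 179.77 tilt 18.15 zaxis [ 0.311 -0.01  -0.95 ] q [-0.24  0.11  2.04  0.1   0.69 -1.87] F [ 0.5 -0.6 -0.8] w 0.7 t 46.0
delta [-1.542 -0.06   0.872]
```

```bash
python3 -m crank '[{"travel":[-0.5,-0.02,0.2],"turn":0},{"travel":[-0.5,-0.02,0.2],"turn":0},{"travel":[-0.4,-0.02,0.2],"turn":0},{"travel":[0,0,0],"turn":0}]' -1
python3 delta.py 593.5 -95.5 240
python3 - <<'E'
from h import *
shot("wrist","pics/w17.png")
E
```

```text
t: 46.4
ee_pos: [586.8, -94.7, 252.3]
orientation: [0.006, 2.828, -0.011]
ft_force: [-1.1, 0.4, 0.2]
width: 0.2
pos [586.8 -94.7 252.3] toolx yaw 179.83 tilt 17.99 zaxis [ 0.309 -0.008 -0.951] q [-0.21  0.25  1.89  0.09  0.69 -1.83] F [-1.1  0.4  0.2] w 0.2 t 46.4
delta [-0.052 -0.013  0.276]
cam [466.22063602 -93.50774549 366.18090373] tcp [586.76407893 -94.70794456 252.30985151] [ 0.0058893   2.82760709 -0.01061141] t 46.4
```

View pics/w17.png

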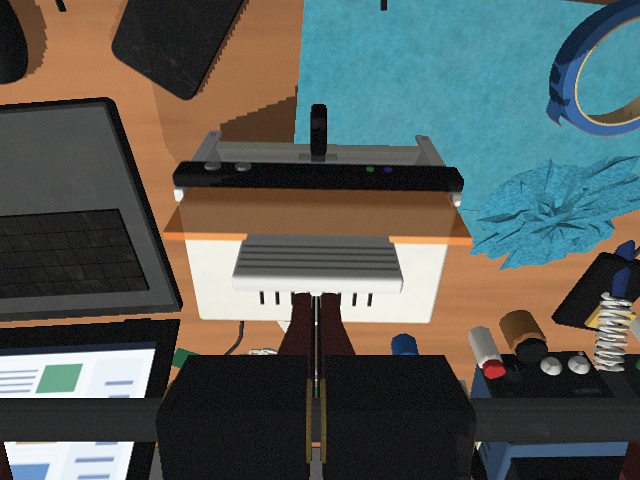

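```bash
python3 - <<'E'
from h import *
w=load('pics/w17.npz')
for uv in [(318,277),(318,290)]: print(unproj(w,uv,208).round(1))
z=np.array([.309,-.008,-.951]);print('tip',np.array([586.8,-94.7,252.3])+17*z)
E
```

```text
[592.4 -94.3 208. ]
[600.5 -94.3 208. ]
tip [592.053 -94.836 236.133]
```

```bash
python3 -m crank '[{"travel":[-0.05,-0.01,0.25],"turn":0},{"travel":[0.05,0,0.2],"turn":0},{"travel":[0.06,0,0.19],"turn":0},{"travel":[0.06,0,0.19],"turn":0}]' -1
python3 delta.py 592 -95.5 180
python3 -m crank '[{"travel":[0.06,0,0.19],"turn":0},{"travel":[0.06,0,0.19],"turn":0},{"travel":[0.06,0,0.19],"turn":0}]' -1
python3 delta.py 592 -95.5 175
```

```text
t: 46.85
ee_pos: [591.0, -95.0, 205.7]
orientation: [0.006, 2.831, -0.009]
ft_force: [1.6, 0.6, 2.5]
width: 0.6
pos [591.  -95.  205.7] toolx yaw 179.81 tilt 17.81 zaxis [ 0.306 -0.007 -0.952] q [-0.21  0.32  1.92  0.1   0.6  -1.85] F [1.6 0.6 2.5] w 0.6 t 46.85
delta [ 0.138 -0.008  0.496]
t: 47.15
ee_pos: [591.1, -95.1, 173.8]
orientation: [0.007, 2.829, -0.009]
ft_force: [-12.5, 3.5, 51.2]
width: 0.6
pos [591.1 -95.1 173.8] toolx yaw 179.79 tilt 17.9 zaxis [ 0.307 -0.007 -0.952] q [-0.21  0.37  1.94  0.11  0.52 -1.86] F [-12.5   3.5  51.2] w 0.6 t 47.15
delta [-0.025 -0.008 -0.016]
```

```bash
python3 -m crank '[{"travel":[-0.06,0,-0.2],"turn":0},{"travel":[-0.1,0,-0.4],"turn":0},{"travel":[0.3,0,-0.8],"turn":0},{"travel":[0.6,0,-0.7],"turn":0},{"travel":[0.6,0,-0.6],"turn":0},{"travel":[0,0,0],"turn":0},{"travel":[0,0,0],"turn":0}]' -1
python3 delta.py 592 -95.5 175
python3 - <<'E'
from h import *
shot("wrist","pics/w18.png");shot("scene","pics/s18.png");shot("side","pics/d18.png")
im=cv2.imread('pics/d18.png')[190:290,230:370]; im2=cv2.imread('pics/s18.png')[180:310,300:460]
cv2.imwrite('pics/z11.png',cv2.hconcat([cv2.resize(im,(455,325),interpolation=3),cv2.resize(im2,(340,325),interpolation=3)]))
E
```

```text
t: 47.85
ee_pos: [479.9, -93.7, 279.9]
orientation: [0.006, 2.838, -0.008]
ft_force: [0.2, 0.8, -1.3]
width: 0.6
pos [479.9 -93.7 279.9] toolx yaw 179.82 tilt 17.38 zaxis [ 0.299 -0.006 -0.954] q [-0.26  0.05  2.06  0.1   0.74 -1.89] F [ 0.2  0.8 -1.3] w 0.6 t 47.85
delta [-1.514 -0.014  2.673]
cam [360.54473626 -92.76330143 395.10158789] tcp [479.85087188 -93.72031713 279.94354834] [ 0.00563755  2.83834779 -0.0082468 ] t 47.85
cam [-124.93840499 -470.82125721 1128.69388723] tcp [479.87609435 -93.61531756 279.59539732] [ 0.00537214  2.83923471 -0.0078419 ] t 47.9
cam [-167.24848807 1097.76528157  696.46083442] tcp [480.27446748 -93.58271093 279.2061783 ] [ 0.00514068  2.83986691 -0.00750715] t 47.95
```

View pics/z11.png

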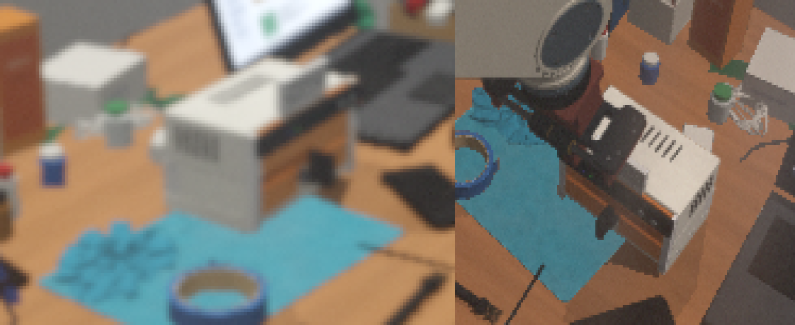

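View pics/w18.png

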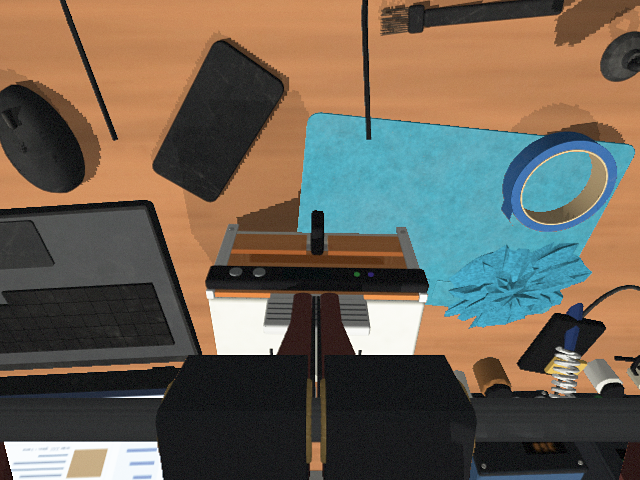

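```bash
python3 - <<'E'
from h import *
w=load('pics/w18.npz')
a=-0.0223
def tb(P): d=P-np.array([657.25,-97.24,0]); return np.array([np.cos(a)*d[0]+np.sin(a)*d[1],-np.sin(a)*d[0]+np.cos(a)*d[1],d[2]]).round(1)
def fb(b): return np.array([657.25+np.cos(a)*b[0]-np.sin(a)*b[1],-97.24+np.sin(a)*b[0]+np.cos(a)*b[1],b[2]])
im=cv2.imread('pics/w18.png')
for b,c in [((-97,0,70),(0,0,255)),((-97,0,32),(0,255,255)),((-67,0,70),(0,255,0)),((-75,-95,118),(255,0,0)),((-75,95,118),(255,0,0)),((-55,-81.5,24),(255,0,255)),((-61,42,158),(255,255,0))]:
    p=proj(w,[fb(b)])[0]; print(b,p.round(1)); cv2.circle(im,tuple(int(round(v)) for v in p),1,c,-1)
cv2.imwrite('pics/z12.png',cv2.resize(im[195:305,195:435],None,fx=3.3,fy=3.3,interpolation=cv2.INTER_NEAREST))
E
```

```text
(-97, 0, 70) [316.3 229.9]
(-97, 0, 32) [316.5 209.5]
(-67, 0, 70) [315.8 257. ]
(-75, -95, 118) [202.2 280.3]
(-75, 95, 118) [428.8 284.1]
(-55, -81.5, 24) [238.1 239.7]
(-61, 42, 158) [368.9 329.4]
```

View pics/z12.png

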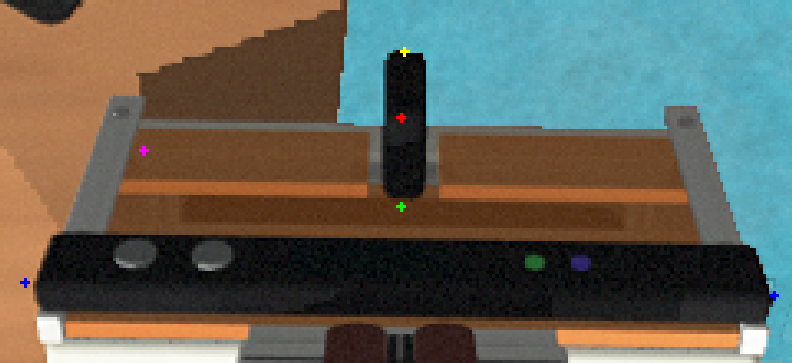

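```bash
python3 delta.py 515 -94.9 62
python3 -m crank '[{"travel":[0.1,0,0.85],"turn":0},{"travel":[0.1,0,0.85],"turn":0},{"travel":[0.1,0,0.8],"turn":0},{"travel":[0.1,0,0.6],"turn":0},{"travel":[0.1,0,0.4],"turn":0},{"travel":[0,0,0],"turn":0}]' -1
python3 delta.py 530 -94.9 62
```

```text
pos [480.5 -93.6 279. ] toolx yaw 179.84 tilt 17.26 zaxis [ 0.297 -0.006 -0.955] q [-0.26  0.05  2.06  0.11  0.74 -1.89] F [ 0.1 -0.5  0.7] w 0.4 t 48.0
delta [ 6.290e-01 -4.000e-03  4.349e+00]
t: 48.6
ee_pos: [515.3, -95.0, 94.3]
orientation: [0.003, 2.841, -0.009]
ft_force: [-0.2, 0.7, 0.3]
width: 0.4
pos [515.3 -95.   94.3] toolx yaw 179.93 tilt 17.21 zaxis [ 0.296 -0.006 -0.955] q [-0.24  0.44  2.13  0.23  0.29 -2.02] F [-0.2  0.7  0.3] w 0.4 t 48.6
delta [-0.09   0.007  0.704]
```

```bash
python3 -m crank '[{"travel":[0,0,0.3],"turn":0},{"travel":[-0.05,0,0.3],"turn":0},{"travel":[-0.1,0,0.05],"turn":0},{"travel":[0,0,0],"turn":0}]' -1
python3 delta.py 545 -94.9 62
python3 - <<'E'
from h import *
shot("wrist","pics/w19.png")
E
```

```text
t: 49.0
ee_pos: [534.4, -95.0, 63.7]
orientation: [0.002, 2.844, -0.007]
ft_force: [-0.0, 0.7, -0.9]
width: 0.5
pos [534.4 -95.   63.7] toolx yaw 179.96 tilt 17.06 zaxis [ 0.293 -0.005 -0.956] q [-0.23  0.52  2.09  0.26  0.25 -2.04] F [-0.   0.7 -0.9] w 0.5 t 49.0
delta [-0.193  0.002  0.094]
cam [415.70234541 -94.3939937  179.49231392] tcp [534.38019351 -94.967393    63.68163773] [ 1.93013125e-03  2.84387612e+00 -7.08095886e-03] t 49.0
```

View pics/w19.png

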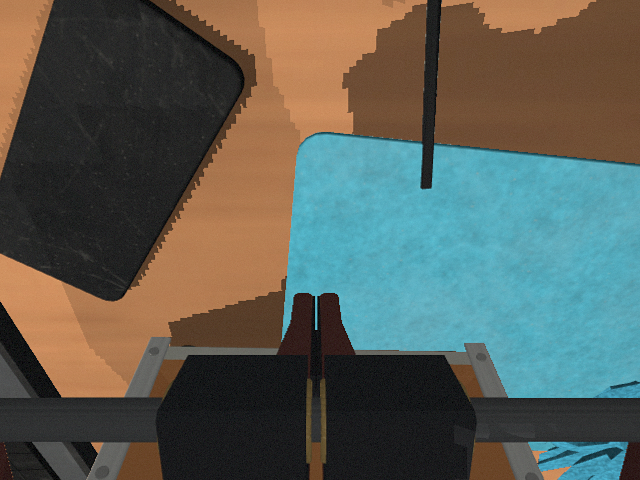

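```bash
python3 -m crank '[{"travel":[-0.08,0,0.02],"turn":0},{"travel":[-0.07,0,0.02],"turn":0}]' -1
python3 -m crank '[{"travel":[-0.05,0,0.01],"turn":0}]' -1
python3 -m crank '[{"travel":[-0.05,0,0.01],"turn":0}]' -1
```

```text
t: 49.25
ee_pos: [542.2, -95.0, 65.6]
orientation: [0.002, 2.843, -0.007]
ft_force: [0.2, -0.7, -0.4]
width: 0.7
t: 49.35
ee_pos: [545.1, -95.0, 66.4]
orientation: [0.002, 2.842, -0.007]
ft_force: [-1.5, 0.0, -0.0]
width: 0.6
t: 49.45
ee_pos: [546.0, -94.6, 66.4]
orientation: [0.001, 2.846, -0.006]
ft_force: [-9.8, -4.4, 0.4]
width: 0.4
```

```bash
python3 -m crank '[{"travel":[-0.04,0,0.01],"turn":0}]' -1
python3 -m crank '[{"travel":[0.2,0,-0.1],"turn":0},{"travel":[0.6,0,-0.5],"turn":0},{"travel":[0.4,0,-0.8],"turn":0},{"travel":[0.3,0,-0.9],"turn":0},{"travel":[0.1,0,-0.8],"turn":0},{"travel":[0,0,0],"turn":0},{"travel":[0,0,0],"turn":0}]' -1
python3 delta.py 545 -94.9 62
python3 - <<'E'
from h import *
shot("wrist","pics/w20.png");shot("scene","pics/s20.png")
E
```

```text
t: 49.55
ee_pos: [545.9, -94.4, 65.9]
orientation: [0.001, 2.85, -0.005]
ft_force: [-8.9, -4.9, 5.0]
width: 0.5
t: 50.25
ee_pos: [418.5, -93.5, 195.4]
orientation: [0.001, 2.846, -0.007]
ft_force: [0.3, 0.5, 0.0]
width: 0.2
pos [418.5 -93.5 195.4] toolx yaw 179.98 tilt 16.92 zaxis [ 0.291 -0.005 -0.957] q [-0.3   0.1   2.25  0.17  0.51 -2.01] F [0.3 0.5 0. ] w 0.2 t 50.25
delta [-1.644 -0.011  3.29 ]
cam [300.12870817 -93.00123201 311.55865334] tcp [418.5104707  -93.53941867 195.44746752] [ 1.48001334e-03  2.84629510e+00 -6.92410243e-03] t 50.25
cam [-124.93840499 -470.82125721 1128.69388723] tcp [418.721021   -93.51672305 195.13189794] [ 1.29908079e-03  2.84688794e+00 -6.63203480e-03] t 50.3
```

View pics/w20.png

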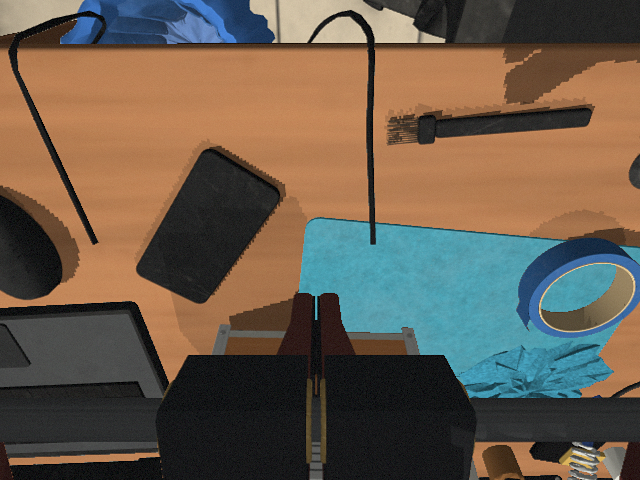

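View pics/s20.png

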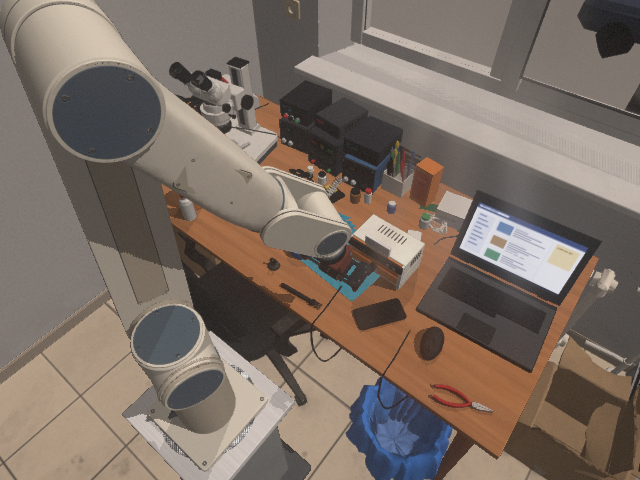

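```bash
python3 -c "
from workcell import workorder; print(workorder.close_job())"
```

```text
the job is handed in; nothing more can be done
None
```

I raised the shutter, carried the tray to the curing box by its handle, slid it home and pushed the shutter down. I handed in at about 50 s with the robot clear of everything. One force peak late in the insertion may count as a failure; it is the first item under "What went wrong or disagreed".

**Last checks**
- **Tray:** the end of the handle sits where the fully home position predicts, to about 1–2 mm. A gentle push on it met about 10 N within 1 mm, so the tray is against the stop.
- **Shutter:** pushing it down ended with its top edge at about 158 mm, which is shut.
- **Other things:** the fingers never came near the phone. The bystanders I could see in the last views are where they were; the arm hid the mug.

**What went wrong or disagreed**
- **High force on the insertion:** on the last press the wrist force reached about 94 N for a moment. It pushed back and up, so part of it may have been the gripper body pressing on the brow, possibly above the 40 N limit. I backed off at once.
- **Rough aligning on the desk:** the jaws jammed on the handle at first. I turned the tray on the desk too far and then back, so it rubbed the desk and may have tilted by up to about 10° while being aligned.
- **Not quite level in the carry:** it tilted about 1° after lifting. The estimate at the slot was about 5° nose-down, with about 2° of sideways tilt.
- **Less lean than advised:** the gripper leaned back only about 17–24° at the box, not 40°. The moves cannot set the lean directly, so I got it by pushing the arm against its reach limits.
- **Shutter push:** the force peaked at about 50 N when the shutter reached its lower stop, carried by the fingertips.

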